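# Hang the sample bin on the bench rail

### The arm

A 6-joint arm with a two-finger parallel gripper is mounted at the origin on the work surface. World frame = base frame: x ahead of the robot, y to its left, z up, the work surface at z = 0. Lengths are in m, angles in rad, forces in N, time in s.
With the tool pointing down it reaches from about 0.4 to 0.825 m from the base axis. Payload 7 kg.
Tool frame: the origin (TCP) lies on the mounting face of the last link; the fingertips stand 178 mm ahead of it and the grasp point (between the pads) lies 159 mm ahead of it; z points along the fingers, y is the direction in which the jaws open and shut (so a half turn about z gives the same grasp; the last joint's range is limited). The gripper opens to 88 mm and grips with 3 to 60 N. Pads are 19 mm wide; open, the fingers measure 130 mm over their backs; the gripper's body (78 mm by 193 mm) begins 47 mm behind the grasp point.
Start: joints at [-0.925, 0.359, 0.012, 0, -1.224, -0.288], TCP at [0.236, -0.632, 0.405] pointing down, gripper open.
Joint ranges: [-3.07, 3.07], [-1.43, 2.12], [-1.02, 1.25], [-3.03, 1.67], [-3.05, -0], [-3.03, 3.03]. Speed limits (rad/s): [2.39, 2.39, 3.01, 3.14, 3.14, 3.14].

### API

Orientations are given as [roll, pitch, yaw] about the fixed x, y, z axes, in that order (R = Rz(yaw) Ry(pitch) Rx(roll)).
In Python, from station import * gives the robot as it stands.
- The arm moves only by the tool arm_command, never from a script. Its argument "targets" is a list of rows, each a list of 3 entries, a list of its own where there are three numbers: the turn, a rotation vector about the world's x, y, z in rad, then the shift along the world's x, y, z in mm, then the closure, from 0 (fully open) to 1 (shut). In form: [[[wx, wy, wz], [tx, ty, tz], fingers], ...]. A call has 1 to 8 rows; each row shifts and turns the commanded pose from where the row before left it; what a row does not reach is not made up. A row lasts 1/10 s, in which the tool goes at most 50 mm and 8.59 degrees, less where a joint would pass 70% of its speed; a pose out of reach is approached as far as the arm can. A call with a gripper value outside its range is refused whole. The fingers move at their own pace and stop on an object; "squeeze" is the grip in N (left out, the last holds). Time passes only in rows, so rows that do not move let the fingers close. It gives the time, the measured TCP pose, the force and the opening at its end, in the units of the state.
- get_state(): the state, without advancing time (a new reading comes with each control period).
- grab_frame(name): name is "scene" or "side" or "wrist"; returns (picture, depth): 384x512x3 uint8, red, green, blue; 384x512 float32, m along the optical axis (not along the pixel's ray), 0 where there is no reading.
- camera_params(name): a dict with "mtx" (3x3 intrinsics, pixels), "eye" and "orientation" of the camera in the world. Camera axes: x right, y down, z forward; pixel columns grow to the right and rows downward; lengths in m; the calibration is good to about 2 mm. The wrist camera is an equidistant fisheye: a pixel r from the principal point sees the ray r / f radians off the axis. A picture is of the moment at which its call begins: read the wrist's pose just before it. camera_params takes no time and is no camera call; for the wrist camera it gives the pose at the moment of the call.
- job_done(): hands the job in, once; it reports no verdict.
The state is a dict: "t": time; "q": joint angles; "qd": joint speeds; "joint_efforts": joint torques, N m; "eef_pos": TCP position; "ee_rot": TCP orientation; "force": force on the tool from outside, world axes, zero at the start; "moment": the same for the moment, N m; "width": finger opening in m.
Only numpy, scipy, OpenCV 4.12 (cv2) and the standard library are available. Lean on these libraries where they do the work, as an engineer would, in place of code of your own. Each camera call takes 0.05 s, during which the arm holds its last target.

### The job

Hang the blue bin with the orange handle on the bench rail, in the free bay beside the grey bin already hanging there. Take it by its handle, tilt its front up so that the angled strip on its back goes in over the rail's lip and under the nose behind it, swing its front down until its heel pushes the yellow sprung bar back, and let it drop so that the heel locks behind the ledge and the bin hangs level. The rail's height has not been measured, so feel your way in gently without forcing it, and leave everything else on the bench as it is.

Things in the scene. Friction and masses are not known exactly. Their poses are not given: they have to be found in the camera images.
- bin_handle (a point): Blue bin to hang (0.2-0.37 kg): centre of its orange handle, where to grip. Bin axes: x to its back, y left, z up. Point is mid-bin, 92 mm over the underside. Handle: plate 60 long (x), 12 thick (y), top 23 mm above the point; fingers are free beside it down to 34 mm below the point. Bin 96 deep, 110 wide; side walls 55 high, back wall 86 high, outer face at x +48.
- bin_strip (a point): Lower edge of the tip of the bin's angled orange back strip, mid-width; bin axes; at x +73, z -39 mm from the handle point. Strip 3 mm thick, underside 20 long, rises forward at 30 deg to the foot of an upright leg (x +56 to +59 from the handle point, 3 thick), which rises to a flat flange (z -9 to -6) joining the back wall. All 100 mm wide.
- bin_heel (a point): Middle of the back face of the tongue of the bin's heel, bin axes; at x +65.5, z -88 mm from the handle point. Heel, 80 mm wide: an arm 4 mm thick (z -84 to -80) runs back from the back wall to x +65.5; from its end the orange tongue, x +59 to +65.5, turns down to z -91.5 (0.5 mm over the bin's underside).
- bay (a point): On the bench, below the middle of the free bay, in the plane of the rail's back web. x leads away from the bin's side through the rail, y left along it, z up. Rail 380 long, level, clamped to two uprights; gutter foot F at unmeasured height, 99 to 161 mm over the bench; it does not give. Bay clear 120 mm to either side; grey bin begins at y +130. Uprights behind the rail, 235 high.
- mouth_below (a point): Bench point straight below the middle of the rail's mouth, axes as the bay's. Rail section, u = mm out from the back web to the robot, h = mm over F: sloping cleat from u 0, h 0 up at 30 deg to u 25, h 14.4; on it the lip, u 25-28, up to h 28; the nose juts from the web to u 11, h 18-21. Mouth u 11 to 25. The strip passes only with the bin's front tilted up about 25-32 deg.
- rest_below (a point): Bench point straight below the back of the ledge (part of the rail): upstand u 22-25, top at h -45, from a floor at h -50.5. Hung and locked: leg by the lip, strip on the cleat and under the nose, tongue between ledge and sprung bar, handle point at u 77-81, h 43-45. Swing level with the bin 5-6 mm above this (tongue needs 3.5 to clear the ledge; the nose stops it at about 7.5), then let it drop.
- sprung_bar (a joint): Travel (m) of the yellow sprung bar behind the ledge, 200 mm long in the free bay: 0 = out, face at u 19; grows as it is pushed back from the robot, up to 0.009. It spans h -49 to -36 and pushes back with 4.4 N when out, 0.4 N more per mm. About 0.0035 when the heel is locked between it and the ledge.
- tip_box: Bystander: orange tip box with a clear lid, 85 x 122 x 69 mm, loose on the bench; origin under its centre.
- tip_box2: Bystander: yellow tip box with a white lid, 85 x 122 x 69 mm, under the green one; origin under its centre.
- tip_box3: Bystander: green tip box with a white lid, 85 x 122 x 69 mm, on top of the yellow one; origin under its centre.
- tube_rack: Bystander: low purple and blue microtube rack, 66 x 128 x 31 mm with tubes, in front of the rail; origin under its centre.
- spray: Bystander: white spray bottle, 76 mm across, 211 mm high; origin under its centre.
- buffer: Bystander: amber bottle with a blue cap, 72 mm across, 160 mm high; origin under its centre.
- beaker: Bystander: glass beaker, 72 mm across, 90 mm high; origin under its centre.
- pipette: Bystander: white pipette lying on the bench, 207 mm long, 25 mm thick; origin under its body.

How it is judged:
By the outcome, as a careful person would: the job done as asked, in the order asked, and still so for the second after the job is handed in, with the robot touching nothing.
It also fails if it takes over 70 s, if anything falls off the work surface, if the arm or the gripper's body presses on something with over 40 N, if the wrist force passes 120 N, or if a joint passes its speed limit or range.

## Working session

There is one attempt and no reset: what is moved stays moved. The work goes in short steps, Python scripts to look and compute and a tool call to move; the robot and the scene stay as the last step left them, time stands still between calls to the robot, and variables do not carry over. Pictures are saved under pics/ and viewed, and the job is handed in when it is done.

Besides the shell and the picture viewer there is one more tool, called after "Call:" as a command line: name --argument value ..., lists and objects as JSON in quotes. arm_command: Moves the arm, as the interface text tells. Its arguments: {"type":"object","properties":{"targets":{"type":"array"},"squeeze":{"type":"number"}},"required":["targets"]}

```bash
ls; mkdir -p pics
python3 - <<'E'
from station import *
import cv2,numpy as np
s=get_state();print(s)
for n in ["scene","side","wrist"]:
    p=camera_params(n);print(n,p)
    im,d=grab_frame(n);np.savez(f'{n}0.npz',im=im,d=d,**{k:np.array(v) for k,v in p.items()})
    cv2.imwrite(f'pics/{n}0.png',im[:,:,::-1])
E
```

```text
pics
{'t': 0.0, 'q': array([-9.24937457e-01,  3.59416352e-01,  1.10781164e-02, -3.61077817e-04,
       -1.22406105e+00, -2.88094158e-01]), 'qd': array([ 1.69190972e-03,  1.41225534e-03,  3.64113301e-04,  4.34254320e-04,
       -5.98902612e-04, -3.31568857e-05]), 'joint_efforts': array([ 5.94085723e-04, -5.82719815e+01,  2.93070334e+01,  6.99805006e+00,
        6.90027126e-03, -1.55395710e-04]), 'eef_pos': array([ 0.2363126 , -0.63209356,  0.40370978]), 'ee_rot': array([ 3.13995931e+00, -1.30041848e-04, -2.78395081e+00]), 'force': array([ 0.25840554, -0.16305305,  0.67199015]), 'moment': array([-0.01826623, -0.03500764,  0.00617828]), 'width': 0.08734822652365844}
scene {'mtx': array([[451.52411058,   0.        , 253.70405313],
       [  0.        , 451.52411058, 195.92928912],
       [  0.        ,   0.        ,   1.        ]]), 'eye': array([ 1.21802206, -1.27913983,  1.14856462]), 'orientation': array([-2.20266596, -0.02004035,  0.50299578])}
side {'mtx': array([[487.09638293,   0.        , 256.88487795],
       [  0.        , 487.09638293, 185.90314972],
       [  0.        ,   0.        ,   1.        ]]), 'eye': array([0.14694496, 1.23983245, 1.05971498]), 'orientation': array([-2.19452924, -0.01614451, -2.82878215])}
wrist {'mtx': array([[297.31863964,   0.        , 259.88929698],
       [  0.        , 297.31863964, 183.67004858],
       [  0.        ,   0.        ,   1.        ]]), 'eye': array([ 0.16670006, -0.65745508,  0.38403249]), 'orientation': array([ 2.86160524e+00, -1.41182034e-03,  1.92778456e+00])}
```

View pics/scene0.png

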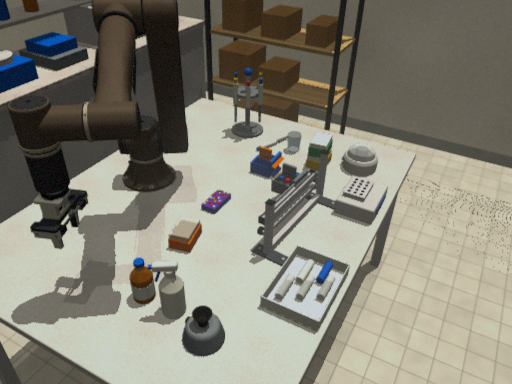

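View pics/side0.png

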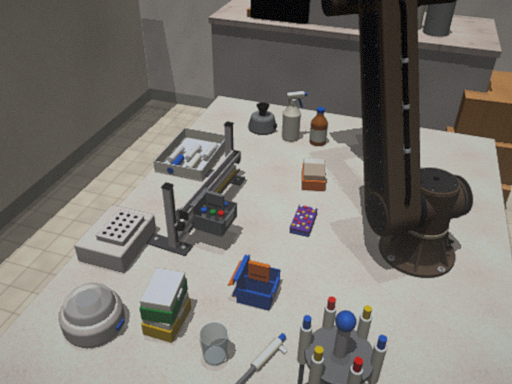

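View pics/wrist0.png

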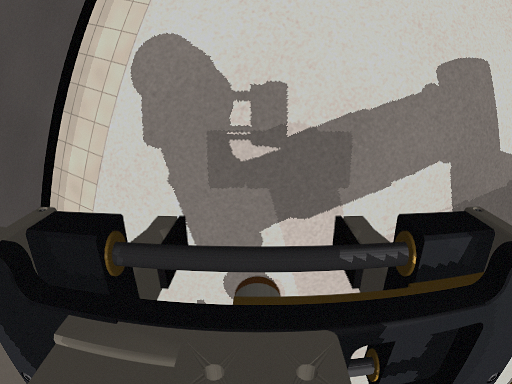

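Scene: the blue bin sits near side (258,283) / scene (267,160), the rail runs between uprights at side (170,215) and (229,140), and the grey bin is at side (214,213). I'll enlarge those areas and deproject them.

```bash
cat > h.py <<'E'
import numpy as np,cv2
from scipy.spatial.transform import Rotation as R
def load(n):
    z=np.load(f'{n}.npz');return z['im'],z['d'],z['mtx'],z['eye'],R.from_euler('xyz',z['orientation']).as_matrix()
def cloud(n):
    im,d,K,e,Rm=load(n);v,u=np.mgrid[:d.shape[0],:d.shape[1]]
    c=np.stack([(u-K[0,2])/K[0,0]*d,(v-K[1,2])/K[1,1]*d,d],-1)
    P=c@Rm.T+e;P[d==0]=np.nan;return im,P
def ray(n,u,v):
    im,d,K,e,Rm=load(n);return e,Rm@np.array([(u-K[0,2])/K[0,0],(v-K[1,2])/K[1,1],1])
def onz(n,u,v,z):
    e,r=ray(n,u,v);return e+r*(z-e[2])/r[2]
def proj(n,P):
    im,d,K,e,Rm=load(n);c=(np.asarray(P)-e)@Rm;return c[...,:2]/c[...,2:]*K[0,0]+K[:2,2]
def crop(n,u0,v0,u1,v1,s,out):
    im=load(n)[0][v0:v1,u0:u1,::-1];cv2.imwrite(out,cv2.resize(im,None,fx=s,fy=s,interpolation=cv2.INTER_CUBIC))
E
python3 - <<'E'
from h import *
crop('side0',140,110,300,310,3.0,'pics/s1.png')
crop('scene0',230,120,350,270,4,'pics/c1.png')
for n in ['side0','scene0']:
    im,P=cloud(n);hsv=cv2.cvtColor(im,cv2.COLOR_RGB2HSV)
    reg=(P[...,0]>.3)&(P[...,0]<.9)&(P[...,1]>-.1)&(P[...,1]<.6)&(P[...,2]>.01)
    for nm,lo,hi in [('blue',(105,130,50),(125,255,255)),('orange',(5,150,120),(18,255,255))]:
        m=(cv2.inRange(hsv,lo,hi)>0)&reg
        k,l,st,c=cv2.connectedComponentsWithStats(m.astype(np.uint8))
        for i in range(1,k):
            if st[i,4]>15:
                p=P[l==i];print(n,nm,st[i],p.min(0).round(3),p.max(0).round(3),np.median(p,0).round(3))
E
```

```text
side0 blue [200 207   7   6  32] [0.639 0.145 0.107] [0.657 0.185 0.136] [0.648 0.177 0.13 ]
side0 blue [234 255  15  26 127] [0.466 0.271 0.068] [0.479 0.378 0.09 ] [0.471 0.33  0.085]
side0 blue [235 268  45  31 194] [0.369 0.27  0.012] [0.482 0.385 0.059] [0.382 0.349 0.05 ]
side0 blue [116 319   8  11  32] [0.715 0.555 0.023] [0.721 0.586 0.038] [0.718 0.573 0.034]
side0 blue [279 334   6   7  26] [0.307 0.458 0.011] [0.319 0.474 0.023] [0.312 0.466 0.018]
side0 orange [229 261  12  24  38] [0.48  0.284 0.053] [0.495 0.379 0.081] [0.491 0.36  0.061]
side0 orange [249 261  21   7  66] [0.393 0.322 0.108] [0.45  0.334 0.119] [0.422 0.328 0.114]
scene0 blue [270 152  11  11  40] [0.465 0.272 0.076] [0.482 0.369 0.092] [0.474 0.312 0.083]
scene0 orange [260 147  12   4  19] [0.398 0.312 0.106] [0.45  0.33  0.117] [0.428 0.321 0.112]
scene0 orange [272 157  12  12  53] [0.467 0.272 0.015] [0.494 0.369 0.068] [0.486 0.318 0.06 ]
```

View pics/s1.png

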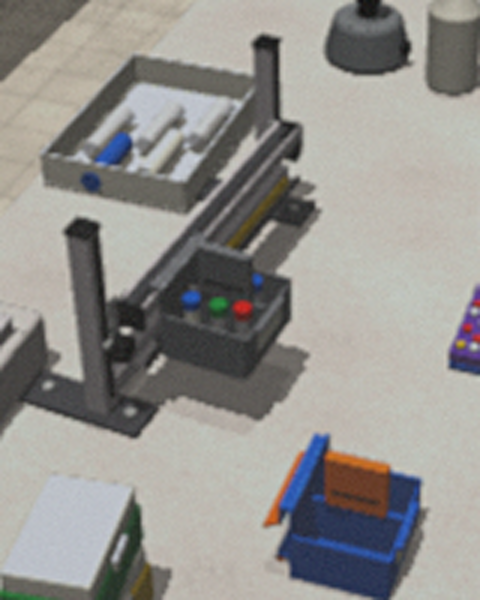

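View pics/c1.png

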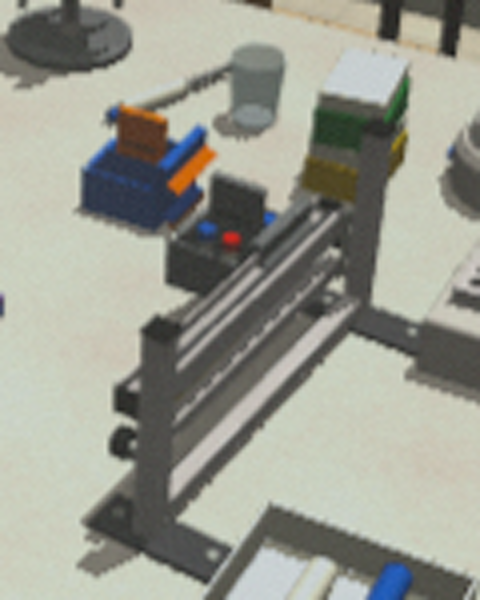

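Run:
```python
from h import *
for n in ['side0','scene0']:
    im,P=cloud(n);hsv=cv2.cvtColor(im,cv2.COLOR_RGB2HSV)
    def line(m,nm):
        p=P[m];c=np.median(p,0);q=p[:,:2]-p[:,:2].mean(0);w=np.linalg.svd(q,full_matrices=False)[2][0];print(n,nm,len(p),p[:,:].mean(0).round(4),'dir deg',np.degrees(np.arctan2(w[1],w[0])).round(2),'ext',np.ptp(q@w).round(4))
    box=(P[...,0]>.3)&(P[...,0]<.55)&(P[...,1]>.22)&(P[...,1]<.42)
    bl=cv2.inRange(hsv,(105,130,40),(125,255,255))>0
    og=cv2.inRange(hsv,(5,150,100),(18,255,255))>0
    line(box&bl&(P[...,2]>.079),'backtop')
    line(box&og&(P[...,0]<.46),'handle')
    line(box&og&(P[...,0]>.46),'strip')
    # rail top/uprights
    reg=(P[...,0]>.5)&(P[...,0]<.85)&(P[...,1]>-.3)&(P[...,1]<.35)
    for a,b in [(.21,.3),(.19,.21),(.16,.19),(.15,.16),(.14,.15),(.13,.14),(.12,.13),(.1,.12),(.08,.1),(.06,.08)]:
        p=P[reg&(P[...,2]>a)&(P[...,2]<b)]
        if len(p): print(n,a,len(p),p.min(0).round(3),p.max(0).round(3))
```

```text
side0 backtop 118 [0.4715 0.3288 0.0851] dir deg 90.09 ext 0.103
side0 handle 266 [0.421  0.3302 0.093 ] dir deg -179.38 ext 0.0571
side0 strip 38 [0.4891 0.3456 0.0623] dir deg 95.04 ext 0.0956
side0 0.21 230 [ 0.68  -0.196  0.21 ] [0.746 0.247 0.244]
side0 0.19 97 [ 0.681 -0.182  0.19 ] [0.745 0.246 0.21 ]
side0 0.16 314 [ 0.588 -0.181  0.16 ] [0.746 0.246 0.19 ]
side0 0.15 193 [ 0.59 -0.18  0.15] [0.745 0.246 0.16 ]
side0 0.14 382 [ 0.59  -0.177  0.14 ] [0.745 0.247 0.15 ]
side0 0.13 599 [ 0.584 -0.175  0.13 ] [0.744 0.248 0.14 ]
side0 0.12 336 [ 0.566 -0.172  0.12 ] [0.747 0.248 0.13 ]
side0 0.1 620 [ 0.565 -0.173  0.1  ] [0.746 0.251 0.12 ]
side0 0.08 703 [ 0.569 -0.188  0.08 ] [0.85  0.348 0.1  ]
side0 0.06 852 [ 0.567 -0.168  0.06 ] [0.85 0.35 0.08]
scene0 backtop 35 [0.4733 0.3136 0.0846] dir deg -91.62 ext 0.0972
scene0 handle 22 [0.4226 0.32   0.1117] dir deg 4.31 ext 0.0521
scene0 strip 54 [0.4847 0.3207 0.0566] dir deg -84.97 ext 0.1257
scene0 0.21 179 [ 0.681 -0.199  0.21 ] [0.745 0.241 0.244]
scene0 0.19 66 [ 0.684 -0.196  0.19 ] [0.743 0.234 0.209]
scene0 0.16 198 [ 0.585 -0.197  0.16 ] [0.743 0.239 0.19 ]
scene0 0.15 123 [ 0.588 -0.193  0.15 ] [0.742 0.237 0.16 ]
scene0 0.14 254 [ 0.587 -0.194  0.14 ] [0.744 0.239 0.15 ]
scene0 0.13 403 [ 0.587 -0.194  0.13 ] [0.743 0.236 0.14 ]
scene0 0.12 269 [ 0.568 -0.195  0.12 ] [0.743 0.237 0.13 ]
scene0 0.1 330 [ 0.562 -0.195  0.1  ] [0.742 0.242 0.12 ]
scene0 0.08 401 [ 0.564 -0.195  0.08 ] [0.85  0.344 0.1  ]
scene0 0.06 424 [ 0.565 -0.198  0.06 ] [0.849 0.347 0.08 ]
```

Run:
```python
from h import *
for n in ['side0','scene0']:
    im,P=cloud(n);hsv=cv2.cvtColor(im,cv2.COLOR_RGB2HSV)
    reg=(P[...,0]>.5)&(P[...,0]<.85)&(P[...,1]>-.3)&(P[...,1]<.35)
    for nm,lo,hi in [('nearR',-.3,0),('L',.1,.3)]:
        m=reg&(P[...,1]>lo)&(P[...,1]<hi)&(P[...,2]>.195)
        top=m&(P[...,2]>.233)
        p=P[top];print(n,nm,'top',len(p),p.mean(0).round(4),p.min(0).round(3),p.max(0).round(3))
    m=reg&(P[...,2]>.17)&(P[...,2]<.3)&(P[...,0]<.66)
    print(n,P[m].min(0) if m.any() else 0,P[m].max(0) if m.any() else 0)
    # rail: z vs position histogram, mid bay x profile
    for y0 in [-.12,-.08,-.04,0.,.04]:
        m=reg&(abs(P[...,1]-y0)<.012)&(P[...,2]>.02)
        p=P[m];o=np.lexsort((p[:,0],-p[:,2]));p=p[o];print(n,y0,[tuple((x*1000).astype(int)) for x in p[::max(1,len(p)//22)]])
    ye=cv2.inRange(hsv,(18,110,60),(35,255,255))>0
    m=ye&reg&(P[...,1]<.12);p=P[m];print('yellow',len(p))
    if len(p): print(p.min(0).round(3),p.max(0).round(3),np.polyfit(p[:,1],p[:,0],1),np.argwhere(m).min(0),np.argwhere(m).max(0))
crop('side0',160,115,250,265,4,'pics/s2.png')
```

```text
side0 nearR top 37 [ 0.6974 -0.1751  0.2381] [ 0.685 -0.196  0.233] [ 0.711 -0.159  0.243]
side0 L top 63 [0.7314 0.2332 0.2388] [0.719 0.215 0.234] [0.746 0.247 0.244]
side0 [0.59004207 0.14025119 0.17003851] [0.64995503 0.16463899 0.1856271 ]
side0 -0.12 [(np.int64(648), np.int64(-131), np.int64(147)), (np.int64(666), np.int64(-127), np.int64(141)), (np.int64(679), np.int64(-112), np.int64(139)), (np.int64(669), np.int64(-125), np.int64(138)), (np.int64(679), np.int64(-112), np.int64(135)), (np.int64(650), np.int64(-116), np.int64(131)), (np.int64(679), np.int64(-121), np.int64(117)), (np.int64(659), np.int64(-127), np.int64(83)), (np.int64(670), np.int64(-116), np.int64(79)), (np.int64(670), np.int64(-125), np.int64(78)), (np.int64(671), np.int64(-108), np.int64(76)), (np.int64(660), np.int64(-121), np.int64(69)), (np.int64(655), np.int64(-126), np.int64(63)), (np.int64(819), np.int64(-131), np.int64(50)), (np.int64(799), np.int64(-122), np.int64(47)), (np.int64(845), np.int64(-125), np.int64(44)), (np.int64(809), np.int64(-126), np.int64(42)), (np.int64(795), np.int64(-120), np.i
[... 10255 characters left out ...]
int64(132)), (np.int64(669), np.int64(34), np.int64(129)), (np.int64(665), np.int64(35), np.int64(127)), (np.int64(695), np.int64(45), np.int64(122)), (np.int64(695), np.int64(45), np.int64(113)), (np.int64(696), np.int64(40), np.int64(82)), (np.int64(682), np.int64(33), np.int64(81)), (np.int64(692), np.int64(50), np.int64(79)), (np.int64(695), np.int64(33), np.int64(76)), (np.int64(696), np.int64(41), np.int64(71)), (np.int64(697), np.int64(41), np.int64(67)), (np.int64(712), np.int64(42), np.int64(37)), (np.int64(714), np.int64(47), np.int64(35)), (np.int64(709), np.int64(30), np.int64(34)), (np.int64(717), np.int64(51), np.int64(32)), (np.int64(725), np.int64(43), np.int64(27))]
yellow 0
```

View pics/s2.png

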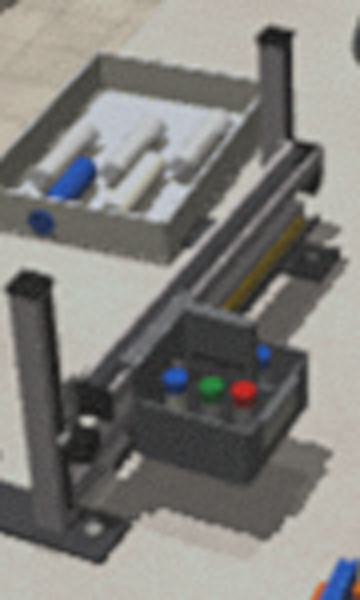

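Rail yaw is about -4.9° and its lip top is about z 0.147 (F≈0.118). The web at mid-bay is about (0.684, -0.038). The bin's handle is about (0.421, 0.325) with yaw near 0. Moving over the bin, with the tool turned so the wrist camera ends up on the rail side.

Call:
arm_command --targets '[[[0,0,0.14],[30,40,6],0],[[0,0,0.14],[30,40,6],0],[[0,0,0.14],[30,40,6],0],[[0,0,0.14],[30,40,6],0],[[0,0,0.14],[30,40,6],0],[[0,0,0.14],[30,40,6],0],[[0,0,0.14],[30,40,6],0],[[0,0,0.14],[30,40,6],0]]'

```text
t: 0.95
eef_pos: [0.4754, -0.3126, 0.4526]
ee_rot: [-3.141, 0.0, -1.658]
force: [0.9, -1.2, -0.3]
width: 0.0879
```

Call:
arm_command --targets '[[[0,0,0.14],[0,48,0],0],[[0,0,0.14],[0,48,0],0],[[0,0,0.14],[0,48,0],0],[[0,0,0.14],[0,48,0],0],[[0,0,0.14],[0,48,0],0],[[0,0,0.14],[0,48,0],0],[[0,0,0.14],[0,48,0],0],[[0,0,0.14],[0,48,0],0]]'

```text
t: 1.75
eef_pos: [0.474, 0.0713, 0.4525]
ee_rot: [-3.141, -0.0, -0.538]
force: [1.4, -0.5, 0.9]
width: 0.0877
```

Call:
arm_command --targets '[[[0,0,0.067],[-6,31,-5],0],[[0,0,0.067],[-6,31,-5],0],[[0,0,0.067],[-7,32,-5],0],[[0,0,0.067],[-7,32,-5],0],[[0,0,0.067],[-7,32,-5],0],[[0,0,0.067],[-7,32,-5],0],[[0,0,0.067],[-7,32,-10],0],[[0,0,0.067],[-7,32,-10],0]]'

```text
t: 2.55
eef_pos: [0.4201, 0.3247, 0.4021]
ee_rot: [-3.141, -0.0, -0.005]
force: [0.6, 0.5, -0.4]
width: 0.0877
```

```bash
cat > g.py <<'E'
from station import *
from h import *
import sys
def take(tag,names):
    for n in names:
        p=camera_params(n);im,d=grab_frame(n)
        np.savez(f'{n}{tag}.npz',im=im,d=d,**{k:np.array(v) for k,v in p.items()})
        cv2.imwrite(f'pics/{n}{tag}.png',im[:,:,::-1])
def st():
    s=get_state();print('t',s['t'],'pos',(s['eef_pos']*1000).round(1),'rot',s['ee_rot'].round(4),'F',s['force'].round(2),'M',s['moment'].round(3),'w',round(s['width']*1000,1));return s
def wcloud(n):
    im,d,K,e,Rm=load(n);v,u=np.mgrid[:d.shape[0],:d.shape[1]]
    x=(u-K[0,2]);y=(v-K[1,2]);r=np.hypot(x,y)+1e-9;th=r/K[0,0]
    ok=(d>0)&(th<1.45)
    t=np.tan(np.minimum(th,1.45));c=np.stack([x/r*t*d,y/r*t*d,d],-1)
    P=c@Rm.T+e;P[~ok]=np.nan;return im,P
E
python3 - <<'E'
from g import *
st();take('1',['wrist'])
E
```

```text
t 2.55 pos [420.1 324.7 402.1] rot [-3.1412e+00 -1.0000e-04 -4.9000e-03] F [ 0.64  0.53 -0.38] M [-0.138  0.046 -0.042] w 87.7
```

View pics/wrist1.png

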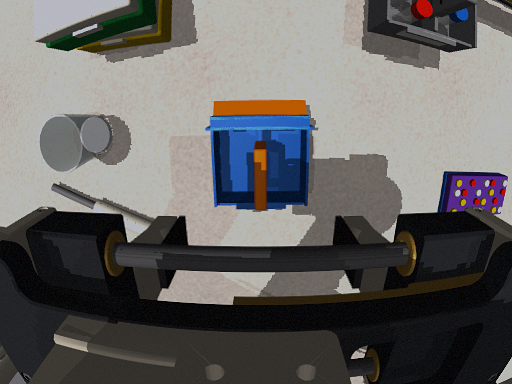

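The wrist view shows the handle at about (260,175), centred between the fingers, and the bin almost square to the tool. Measuring it.

Run:
```python
from g import *
im,P=wcloud('wrist1');hsv=cv2.cvtColor(im,cv2.COLOR_RGB2HSV)
box=(P[...,0]>.3)&(P[...,0]<.55)&(P[...,1]>.24)&(P[...,1]<.42)
og=cv2.inRange(hsv,(5,150,60),(20,255,255))>0; bl=cv2.inRange(hsv,(100,120,40),(125,255,255))>0
print('bench z',np.nanmedian(P[200:215,180:200,2]))
for nm,m in [('handletop',og&(P[...,2]>.108)&(P[...,0]<.46)),('handle',og&(P[...,0]<.46)&(P[...,2]>.06)),('strip',og&(P[...,0]>.47)),('blue_top',bl&(P[...,2]>.075)),('blue_mid',bl&(P[...,2]>.045)&(P[...,2]<.06)),('bl',bl)]:
    p=P[m&box]
    if len(p)<5: print(nm,len(p));continue
    q=p[:,:2]-p[:,:2].mean(0);w=np.linalg.svd(q,full_matrices=False)[2][0]
    print(nm,len(p),p.mean(0).round(4),np.percentile(p,2,0).round(4),np.percentile(p,98,0).round(4),np.degrees(np.arctan2(w[1],w[0])).round(2))
    v,u=np.nonzero(m&box);print('   px',u.min(),u.max(),v.min(),v.max(), cv2.minAreaRect(np.stack([u,v],1).astype(np.float32)))
```

```text
bench z 5.8221067612496125e-05
handletop 1096 [0.4305 0.3164 0.1806] [0.3928 0.2776 0.1132] [0.4547 0.3727 0.3114] -71.41
   px 105 416 147 381 ((268.44677734375, 243.966796875), (301.9253234863281, 175.41964721679688), 22.214954376220703)
handle 1160 [0.4317 0.3169 0.1755] [0.3929 0.2776 0.0821] [0.4547 0.3727 0.3114] -71.95
   px 105 416 141 381 ((269.496826171875, 241.39566040039062), (301.9253234863281, 180.97427368164062), 22.214954376220703)
strip 1366 [0.4879 0.3254 0.0609] [0.4805 0.2779 0.0561] [0.4956 0.3733 0.0659] -89.61
   px 213 306 100 115 ((259.42791748046875, 107.24070739746094), (14.765737533569336, 93.05976104736328), 89.21517944335938)
blue_top 1419 [0.4733 0.3253 0.086 ] [0.4664 0.277  0.0798] [0.4804 0.3743 0.0877] -89.55
   px 206 314 115 168 ((260.2989501953125, 141.353515625), (52.93917465209961, 108.04055786132812), 88.66777801513672)
blue_mid 930 [0.4037 0.3211 0.0519] [0.369  0.2707 0.0457] [0.4614 0.38   0.0564] 88.99
   px 210 309 129 208 ((259.87359619140625, 168.86590576171875), (78.76655578613281, 98.93212890625), 89.40319061279297)
bl 7731 [0.4235 0.324  0.0277] [0.3738 0.2726 0.0016] [0.4792 0.3781 0.087 ] -96.17
   px 205 314 115 208 ((259.5, 161.5), (93.0, 109.0), 90.0)
```

Call:
arm_command --targets '[[[0,0,0.01],[2.4,0.5,-35],0],[[0,0,0],[0,0,-35],0],[[0,0,0],[0,0,-35],0],[[0,0,0],[0,0,-26],0],[[0,0,0],[0,0,-20],0],[[0,0,0],[0,0,0],0]]'

```text
t: 3.2
eef_pos: [0.4223, 0.3229, 0.2485]
ee_rot: [3.137, 0.003, 0.002]
force: [0.2, 0.4, -0.5]
width: 0.0874
```

Call:
arm_command --targets '[[[0,0,0],[0,0,0],1],[[0,0,0],[0,0,0],1],[[0,0,0],[0,0,0],1],[[0,0,0],[0,0,0],1],[[0,0,0],[0,0,0],1],[[0,0,0],[0,0,0],1],[[0,0,0],[0,0,0],1],[[0,0,0],[0,0,0],1]]' --squeeze 50

```text
t: 4.0
eef_pos: [0.423, 0.324, 0.2513]
ee_rot: [3.142, 0.0, 0.002]
force: [0.5, -0.3, -0.2]
width: 0.0289
```

Call:
arm_command --targets '[[[0,0,0],[0,0,0],1],[[0,0,0],[0,0,0],1],[[0,0,0],[0,0,0],1],[[0,0,0],[0,0,0],1],[[0,0,0],[0,0,0],1]]'

```text
t: 4.5
eef_pos: [0.4231, 0.3241, 0.2513]
ee_rot: [-3.141, -0.0, 0.002]
force: [0.8, 0.3, 0.1]
width: 0.0118
```

```bash
cat > sec.py <<'E'
import numpy as np,cv2
from scipy.ndimage import distance_transform_edt
S=4; U0,H0=-40,-80; W,Hh=200,200  # mm
def rail(bar=0.0):
    m=np.zeros((Hh*S,W*S),np.uint8)
    def poly(p): cv2.fillPoly(m,[np.round((np.array(p)-[U0,H0])*S).astype(np.int32)],1)
    poly([(-4,-60),(0,-60),(0,28),(-4,28)])
    c=np.tan(np.pi/6);t=3/np.cos(np.pi/6)
    poly([(0,0),(25,14.4),(28,14.4),(28,14.4-t),(0,-t)])
    poly([(25,10),(28,10),(28,28),(25,28)])
    poly([(0,18),(11,18),(11,21),(0,21)])
    poly([(0,-53.5),(25,-53.5),(25,-50.5),(0,-50.5)])
    poly([(22,-53),(25,-53),(25,-45),(22,-45)])
    b=bar
    poly([(0,-49),(19-b,-49),(19-b,-36),(0,-36)])
    return m
def binpts():
    segs=[[(48,-92),(48,-9),(56,-9),(56,-29.2),(73,-39),(74.5,-36.4),(59,-27.4),(59,-6),(48,-6)],[(48,-84),(59,-84),(59,-91.5),(65.5,-91.5),(65.5,-80),(48,-80)],[(-48,-92),(48,-92)]]
    out=[]
    for s in segs:
        s=np.array(s,float)
        for a,b in zip(s[:-1],s[1:]):
            n=max(2,int(np.hypot(*(b-a))/.4));out.append(a+(b-a)*np.linspace(0,1,n)[:,None])
    return np.vstack(out)
BP=binpts()
def world(u,h,th,P=BP):
    c,s=np.cos(th),np.sin(th)
    return np.stack([u-(P[:,0]*c+P[:,1]*s),h+(-P[:,0]*s+P[:,1]*c)],1)
def dmap(bar=0.):
    m=rail(bar);return (distance_transform_edt(m==0)-distance_transform_edt(m>0))/S
def clr(D,u,h,th,ret=False):
    q=world(u,h,th);i=np.round((q-[U0,H0])*S).astype(int)
    ok=(i[:,0]>=0)&(i[:,0]<W*S)&(i[:,1]>=0)&(i[:,1]<Hh*S)
    d=np.where(ok,D[np.clip(i[:,1],0,Hh*S-1),np.clip(i[:,0],0,W*S-1)],99)
    k=d.argmin();return (d[k],BP[k],q[k]) if ret else d[k]
E
python3 - <<'E'
from sec import *
D=dmap(0);D9=dmap(9);D4=dmap(3.5)
print('locked',[(u,h,clr(D4,u,h,0,True)) for u,h in [(79,44),(80,43.5)]])
# for each theta best (u,h) clearance near rail given tip below lip
for deg in [32,30,28,26,24,22,20,17,14,11,8,5,3,0]:
    th=np.radians(deg);best=[]
    for tu in np.arange(2,22,1.0):
        for thh in np.arange(0,30,1.0):
            # handle pose from tip pos
            c,s=np.cos(th),np.sin(th);u=tu+(73*c-39*s);h=thh-(-73*s-39*c)
            best.append((min(clr(D9,u,h,th),9),tu,thh,u,h))
    for lvl in ([28,24,20,16,12,8] if deg>20 else [16,14,12,10,8,6]):
        b=max([x for x in best if x[2]==lvl]);print(deg,'tip h',lvl,'clr %.2f tip u %.0f handle u %.1f h %.1f'%(b[0],b[1],b[3],b[4]),end=' | ')
    print()
E
```

```text
locked [(79, 44, (np.float64(-2.25), array([ 65.5       , -91.07407407]), array([ 13.5       , -47.07407407]))), (80, 43.5, (np.float64(-1.25), array([ 65.5, -91.5]), array([ 14.5, -48. ])))]
32 tip h 28 clr 8.05 tip u 15 handle u 56.2 h 99.8 | 32 tip h 24 clr 5.06 tip u 17 handle u 58.2 h 95.8 | 32 tip h 20 clr 3.20 tip u 17 handle u 58.2 h 91.8 | 32 tip h 16 clr 2.24 tip u 16 handle u 57.2 h 87.8 | 32 tip h 12 clr 2.15 tip u 14 handle u 55.2 h 83.8 | 32 tip h 8 clr 0.71 tip u 12 handle u 53.2 h 79.8 | 
30 tip h 28 clr 8.05 tip u 15 handle u 58.7 h 98.3 | 30 tip h 24 clr 5.06 tip u 16 handle u 59.7 h 94.3 | 30 tip h 20 clr 2.92 tip u 17 handle u 60.7 h 90.3 | 30 tip h 16 clr 1.80 tip u 16 handle u 59.7 h 86.3 | 30 tip h 12 clr 1.77 tip u 13 handle u 56.7 h 82.3 | 30 tip h 8 clr 0.90 tip u 12 handle u 55.7 h 78.3 | 
28 tip h 28 clr 8.05 tip u 15 handle u 61.1 h 96.7 | 28 tip h 24 clr 5.15 tip u 16 handle u 62.1 h 92.7 | 28 tip h 20 clr 2.55 tip u 16 handle u 62.1 h 88.7 | 28 tip h 16 clr 1.58 tip u 15 handle u 61.1 h 84.7 | 28 tip h 12 clr 1.68 tip u 13 handle u 59.1 h 80.7 | 28 tip 
[... 2799 characters left out ...]
50 tip u 7 handle u 76.3 h 53.2 | 5 tip h 6 clr -0.50 tip u 7 handle u 76.3 h 51.2 | 
3 tip h 16 clr -1.50 tip u 15 handle u 85.9 h 58.8 | 3 tip h 14 clr -0.75 tip u 9 handle u 79.9 h 56.8 | 3 tip h 12 clr 0.35 tip u 8 handle u 78.9 h 54.8 | 3 tip h 10 clr 1.50 tip u 7 handle u 77.9 h 52.8 | 3 tip h 8 clr 1.25 tip u 7 handle u 77.9 h 50.8 | 3 tip h 6 clr 0.25 tip u 5 handle u 75.9 h 48.8 | 
0 tip h 16 clr -1.50 tip u 21 handle u 94.0 h 55.0 | 0 tip h 14 clr -1.00 tip u 8 handle u 81.0 h 53.0 | 0 tip h 12 clr 0.25 tip u 7 handle u 80.0 h 51.0 | 0 tip h 10 clr 1.41 tip u 6 handle u 79.0 h 49.0 | 0 tip h 8 clr 2.00 tip u 6 handle u 79.0 h 47.0 | 0 tip h 6 clr 2.00 tip u 5 handle u 78.0 h 45.0 |
```

Gripped at 11.8 mm, which matches the 12 mm plate. Lifting, with the grip raised to 60 N for the swing.

Call:
arm_command --targets '[[[0,0,0],[0,0,15],1],[[0,0,0],[0,0,35],1],[[0,0,0],[0,0,45],1],[[0,0,0],[0,0,45],1],[[0,0,0],[0,0,45],1],[[0,0,0],[0,0,35],1],[[0,0,0],[0,0,10],1],[[0,0,0],[0,0,0],1]]' --squeeze 60

```text
t: 5.3
eef_pos: [0.4229, 0.3239, 0.4821]
ee_rot: [-3.14, -0.001, 0.002]
force: [-0.5, -0.2, -4.1]
width: 0.0117
```

Call:
arm_command --targets '[[[0,0,-0.01],[10,-25,0],1],[[0,0,-0.012],[20,-45,0],1],[[0,0,-0.012],[20,-48,0],1],[[0,0,-0.012],[20,-48,0],1],[[0,0,-0.012],[20,-48,0],1],[[0,0,-0.012],[20,-48,0],1],[[0,0,-0.01],[20,-48,0],1],[[0,0,-0.01],[11,-42,0],1]]'

```text
t: 6.1
eef_pos: [0.5606, -0.021, 0.478]
ee_rot: [3.14, 0.005, -0.089]
force: [0.5, 1.5, -2.6]
width: 0.0117
```

Call:
arm_command --targets '[[[0,0,0],[0,0,-10],1],[[0,0,0],[0,0,0],1],[[0,0,0],[0,0,0],1]]'

```text
t: 6.4
eef_pos: [0.5599, -0.0184, 0.4695]
ee_rot: [3.141, 0.003, -0.088]
force: [-0.5, 0.2, -2.3]
width: 0.0117
```

Run:
```python
from g import *
st();take('2',['wrist','scene']);crop('scene2',180,60,350,230,3.5,'pics/c2.png')
```

```text
t 6.4 pos [559.9 -18.4 469.5] rot [ 3.1408  0.0034 -0.0877] F [-0.49  0.15 -2.26] M [-0.017  0.159  0.056] w 11.7
```

View pics/wrist2.png

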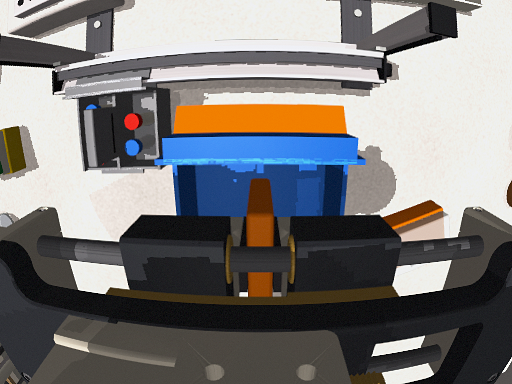

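View pics/c2.png

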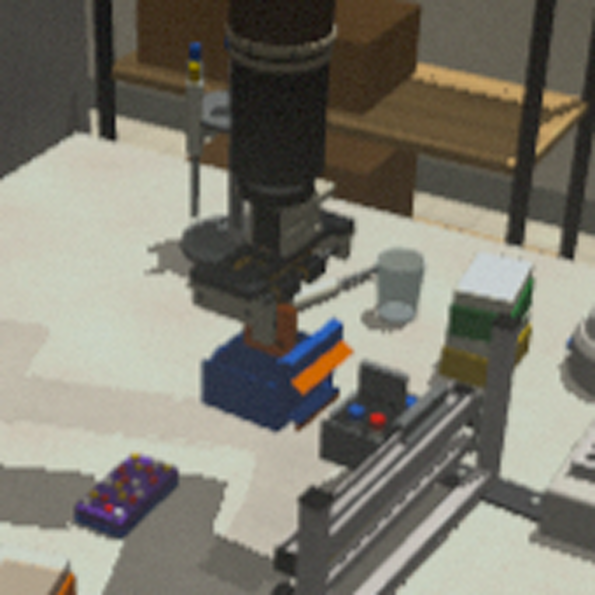

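The wrist view shows the rail across rows 45–95, from columns 55 to 385. The grey bin spans columns 80–165 and the orange strip rows 105–135. I'll fit the rail lip/web lines and the strip from this cloud.

Run:
```python
from g import *
im,P=wcloud('wrist2');hsv=cv2.cvtColor(im,cv2.COLOR_RGB2HSV)
og=cv2.inRange(hsv,(5,150,60),(20,255,255))>0
m=og&(P[...,0]>.6)&(P[...,0]<.66)&(P[...,2]>.2);p=P[m]
print('strip',len(p),p.mean(0).round(4),np.percentile(p,[1,99],axis=0).round(4))
f=np.polyfit(p[:,1],p[:,0],1);print('slope',f)
# tip: max along x per y bin
ys=np.arange(-.07,.03,.01);t=[]
for y in ys:
    q=p[abs(p[:,1]-y)<.004]
    if len(q)>5: t.append((y,np.percentile(q[:,0],98),np.percentile(q[:,2],2)))
t=np.array(t);print('tip',np.polyfit(t[:,0],t[:,1],1),t.round(4).tolist())
xr=np.array([.9964,-.0847]);yr=np.array([.0847,.9964]);B=np.array([.684,-.038])
r=(P[...,0]>.55)&(P[...,0]<.75)&(P[...,2]>.03)&(P[...,2]<.25)
q=P[r];uv=(q[:,:2]-B);u=-uv@xr*1000;yy=uv@yr*1000;z=q[:,2]*1000
for y0 in [-120,-80,-40,0,40,80]:
    k=(abs(yy-y0)<10)&(u>-12)&(u<45)
    print(y0)
    for zb in range(100,165,3):
        kk=k&(z>=zb)&(z<zb+3)
        if kk.sum()>3: print('  z',zb,kk.sum(),np.percentile(u[kk],[3,50,97]).round(1))
```

```text
strip 4700 [ 0.6236 -0.0232  0.2788] [[ 0.6132 -0.0719  0.2737]
 [ 0.6342  0.0253  0.2838]]
slope [0.08666166 0.62560473]
tip [0.08744872 0.63328354] [[-0.07, 0.6272, 0.2739], [-0.06, 0.6282, 0.2742], [-0.05, 0.6288, 0.2741], [-0.04, 0.6295, 0.2743], [-0.03, 0.6308, 0.2739], [-0.02, 0.6317, 0.2738], [-0.01, 0.6323, 0.2741], [0.0, 0.6331, 0.2742], [0.01, 0.6343, 0.2738], [0.02, 0.635, 0.2742]]
-120
  z 121 31 [ 6.6 10.3 27. ]
  z 124 48 [-10.4  13.9  17.2]
  z 127 53 [10.8 19.  22.1]
  z 130 23 [-11.1  18.4  22.3]
  z 133 27 [-11.3  12.7  27.5]
  z 136 126 [-2.9  5.3 27. ]
  z 139 92 [-11.4  -2.2  19.8]
  z 142 136 [-11.3   6.4  27. ]
  z 145 48 [-1.4 17.3 26.8]
-80
  z 121 50 [ 8.6 10.2 13.1]
  z 124 75 [11.6 14.7 17.6]
  z 127 71 [16.6 19.7 22.3]
  z 130 15 [20.5 22.2 23.2]
  z 136 184 [-0.5  5.2 27.3]
  z 139 64 [-6.3 -2.6  9.3]
  z 142 88 [-5.9 -1.  27. ]
  z 145 20 [24.3 25.8 27.4]
-40
  z 121 46 [ 8.4 10.  12.9]
  z 124 81 [10.6 14.1 17.8]
  z 127 77 [15.8 19.1 22.4]
  z 130 27 [20.2 22.3 23.3]
  z 136 209 [-0.7  5.  27.3]
  z 139 64 [-6.1 -2.9 10.5]
  z 142 81 [-6.1 -1.8 26.8]
  z 145 23 [24.7 25.9 27.1]
0
  z 121 41 [ 9.  10.3 12.6]
  z 124 84 [10.5 13.9 17.4]
  z 127 78 [16.3 19.2 22. ]
  z 130 24 [19.9 22.1 23.2]
  z 136 201 [-0.7  4.8 27. ]
  z 139 88 [-6.5 -2.3 27.1]
  z 142 79 [-6.3 -2.  26.5]
  z 145 24 [24.5 25.5 26.7]
40
  z 121 52 [ 8.4  9.8 12.2]
  z 124 84 [10.5 14.4 26.6]
  z 127 95 [15.9 19.4 27. ]
  z 130 30 [20.1 22.2 22.9]
  z 136 197 [-1.2  4.2  9.6]
  z 139 72 [-6.2 -2.7 26.9]
  z 142 79 [-6.1 -2.5 26.2]
  z 145 24 [24.8 26.  27. ]
80
  z 121 44 [ 8.1  9.8 12.4]
  z 124 76 [10.2 13.8 17.2]
  z 127 90 [15.6 19.4 27.3]
  z 130 22 [20.1 21.8 22.8]
  z 133 7 [ 8.2  9.9 10.2]
  z 136 168 [-0.9  4.3  9.6]
  z 139 88 [-6.7 -1.6 27.3]
  z 142 82 [-6.4 -2.  26.6]
  z 145 22 [24.5 25.8 26.8]
```

Run:
```python
from g import *
im,P=wcloud('wrist2')
xr=np.array([.9964,-.0847]);yr=np.array([.0847,.9964]);B=np.array([.6848,-.038])
r=(P[...,0]>.55)&(P[...,0]<.75)&(P[...,2]>.03)&(P[...,2]<.25)
q=P[r];uv=(q[:,:2]-B);u=-uv@xr*1000;yy=uv@yr*1000;z=q[:,2]*1000
k=(abs(yy)<100)
kk=k&(u>8)&(u<23)&(z>118)&(z<132);f=np.polyfit(u[kk],z[kk],1);print('cleat fit',f,'F(30deg)',np.median(z[kk]-.5774*u[kk]), np.std(z[kk]-.5774*u[kk]))
kk=k&(u>2)&(u<9)&(z>134);print('nose top',np.median(z[kk]),z[kk].std(),'F',np.median(z[kk])-21)
kk=k&(u>25.5)&(u<27.5)&(z>143);print('lip top',np.median(z[kk]),np.percentile(z[kk],90),'F',np.median(z[kk])-28)
kk=k&(z>134)&(z<139.5)&(u>2)&(u<16);print('nose tip u',np.percentile(u[kk],[90,95,98]))
kk=k&(z>143.5)&(u>20);print('lip u',np.percentile(u[kk],[5,50,95]))
for n,lo,hi in [('greybin',100,260)]:
    kk=(yy>60)&(yy<250)&(u>40)&(u<110)&(z>100);print('grey y',np.percentile(yy[kk],[0.5,1,2,5]),'z max',np.percentile(z[kk],99))
# right rail end
kk=(u>20)&(u<28)&(z>135);print('rail y range',np.percentile(yy[kk],[1,99]))
# far side obstacles for x of tool
m=np.array([0,0])
```

```text
cleat fit [  0.58019025 116.90346254] F(30deg) 116.95384615766812 0.7217572192466859
nose top 137.96730206714696 0.7531268501786703 F 116.96730206714696
lip top 144.86855963048026 145.85812886942256 F 116.86855963048026
nose tip u [10.2265406  10.68178413 10.87871499]
lip u [ 26.78683898 115.35950457 134.33540289]
grey y [ 61.05085294  61.19035347  61.34461267 126.19898331] z max 243.5099294996732
rail y range [-123.66317003  256.37696021]
```

Rail found: yaw -4.87°, web at (0.6848, -0.038), F≈0.117. Cleat, nose and lip all agree on F within 0.1 mm. I'll write a helper that turns a rail-section pose (tip u, tip h, tilt) into a move.

```bash
cat > tgt.py <<'E'
from g import *
xr=np.array([.9964,-.0847,0]);yr=np.array([.0847,.9964,0]);zz=np.array([0,0,1.])
B=np.array([684.8,-38.,0])
EX=2.2;YAW=-.0865
def ang(s):
    Rc=R.from_euler('xyz',s['ee_rot']);return Rc
def pose(tu,th,deg,yy,F):
    a=np.radians(deg);c,s=np.cos(a),np.sin(a)
    u=tu+73*c-39*s-EX*c;h=th+73*s+39*c-EX*s
    uT=u-159*s;hT=h+159*c
    return B-uT*xr+yy*yr+zz*(F+hT), R.from_euler('xyz',[np.pi,0,0])
def cur(F=117.):
    s=st();z=R.from_euler('xyz',s['ee_rot']).as_matrix()[:,2]
    p=s['eef_pos']*1000;deg=np.degrees(np.arctan2(-z@xr,-z[2]))
    d=p-B;uT=-d@xr;a=np.radians(deg);c,sn=np.cos(a),np.sin(a)
    u=uT+159*sn+EX*c;h=d[2]-F-159*c+EX*sn
    print('tilt %.2f tip u %.2f h %.2f | handle u %.2f h %.2f yy %.1f'%(deg,u-73*c+39*sn,h-73*sn-39*c,u,h,d@yr),'F(u,y,z)',(-s['force']@xr).round(1),(s['force']@yr).round(1),s['force'][2].round(1))
    return s
def go(tu,th,deg,yy=-2,F=117.):
    s=cur(F);p,_=pose(tu,th,deg,yy,F)
    Rt=R.from_euler('z',YAW)*R.from_euler('y',np.radians(deg))*R.from_euler('x',np.pi)
    Rc=R.from_euler('xyz',s['ee_rot']);w=(Rt*Rc.inv()).as_rotvec()
    print('-> turn',w.round(4),'shift',(p-s['eef_pos']*1000).round(1))
E
python3 - <<'E'
from tgt import *
go(18,60,29)
E
```

```text
t 6.5 pos [560.1 -17.7 470.9] rot [ 3.1414e+00  8.0000e-04 -8.6300e-02] F [ 0.1   0.65 -3.45] M [-0.116  0.192 -0.056] w 11.9
tilt 0.05 tip u 55.36 h 155.83 | handle u 128.33 h 194.89 yy 9.6 F(u,y,z) -0.0 0.7 -3.5
-> turn [ 4.380e-02  5.034e-01 -3.000e-04] shift [140.6 -23.6 -86.4]
```

Call:
arm_command --targets '[[[0.0055,0.063,0],[12,-3,-5],1],[[0.0055,0.063,0],[20,-3,-9],1],[[0.0055,0.063,0],[20,-3,-12],1],[[0.0055,0.063,0],[20,-3,-12],1],[[0.0055,0.063,0],[20,-3,-12],1],[[0.0055,0.063,0],[19,-3,-12],1],[[0.0055,0.063,0],[17,-3,-12],1],[[0.0055,0.062,0],[12,-2.6,-12],1]]'

```text
t: 7.3
eef_pos: [0.7015, -0.0408, 0.3847]
ee_rot: [3.141, 0.506, -0.086]
force: [-0.4, 2.0, -3.1]
width: 0.0122
```

Call:
arm_command --targets '[[[0,0,0],[0,0,0],1],[[0,0,0],[0,0,0],1]]'

```text
t: 7.5
eef_pos: [0.7006, -0.0412, 0.3847]
ee_rot: [3.141, 0.504, -0.087]
force: [-1.2, -0.2, -3.7]
width: 0.0116
```

Run:
```python
from tgt import *
cur();take('3',['wrist','scene']);crop('scene3',220,100,350,260,3.6,'pics/c3.png')
```

```text
t 7.5 pos [700.6 -41.2 384.7] rot [ 3.1409  0.5041 -0.0867] F [-1.23 -0.16 -3.7 ] M [-0.291 -2.072  0.029] w 11.6
tilt 28.88 tip u 17.62 h 60.12 | handle u 62.70 h 129.53 yy -1.9 F(u,y,z) 1.2 -0.3 -3.7
```

View pics/wrist3.png

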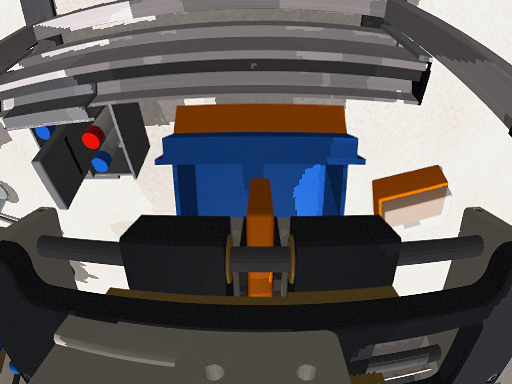

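View pics/c3.png

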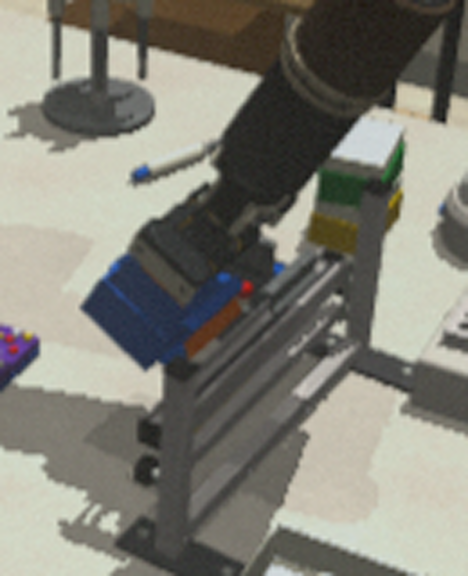

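The bin is tilted 29° above the rail with the strip parallel to it. Checking where the strip sits relative to the rail in this view.

```bash
cat > meas.py <<'E'
from tgt import *
def rel(n,F=117.):
    im,P=wcloud(n);hsv=cv2.cvtColor(im,cv2.COLOR_RGB2HSV)
    d=P*1000-B;u=-(d@xr);yy=d@yr;h=d[...,2]-F
    og=(cv2.inRange(hsv,(5,140,50),(20,255,255))>0)&(np.arange(384)[:,None]<150)
    m=og&(abs(yy)<44)&(u<60)&(u>-5)
    A=np.stack([u[m],h[m]],1)
    if len(A)>20:
        dr=np.linalg.svd(A-A.mean(0),full_matrices=False)[2][0];dr*=np.sign(-dr[0])
        t=(A-A.mean(0))@dr;e=A.mean(0)+dr*np.percentile(t,99)
        print('strip top face',len(A),'tip edge',e.round(1),'angle',np.degrees(np.arctan2(-dr[1],-dr[0])).round(1),'len',np.ptp(t).round(1))
        for s in (-40,0,40):
            k=abs(yy[m]-s)<8;tt=t[k];print('  y',s,'tip along',np.percentile(tt,98).round(2) if len(tt) else None)
    g=~og&(abs(yy)<90)
    def med(k,a): return (np.median(a[k]).round(2),k.sum()) if k.sum()>5 else None
    print('nose top h',med(g&(u>2)&(u<9)&(h>17)&(h<24),h),'lip top h',med(g&(u>25.3)&(u<27.5)&(h>25)&(h<31),h))
    k=g&(h>26.5)&(h<30)&(u>20)&(u<33);print('lip u',np.percentile(u[k],[5,50,95]).round(1) if k.sum()>5 else None)
    k=g&(h>19)&(h<23)&(u>0)&(u<15);print('nose u98',np.percentile(u[k],[95,98]).round(1) if k.sum()>5 else None)
    k=g&(u>12)&(u<23)&(h>3)&(h<16);print('cleat resid',med(k,h-.5774*u))
E
python3 - <<'E'
from meas import *
rel('wrist3')
E
```

```text
strip top face 4154 tip edge [14.7 61.8] angle 59.1 len 19.5
  y -40 tip along 8.77
  y 0 tip along 8.71
  y 40 tip along 8.38
nose top h (np.float64(20.72), np.int64(2249)) lip top h (np.float64(27.65), np.int64(706))
lip u [24.7 26.1 27.7]
nose u98 [10.4 10.7]
cleat resid (np.float64(-0.27), np.int64(2470))
```

Camera and kinematics agree to about 0.3 mm: the tip's upper edge was measured at (14.7, 61.8) and predicted at (15.1, 61.6). I'll take up the small offsets and start the descent into the mouth.

```bash
sed -i 's/684.8/685.1/; s/F=117\./F=116.7/g' tgt.py
python3 - <<'E'
from tgt import *
go(16,30,30)
p1,_=pose(16,30,30,-2,116.7)
for a in [(16.5,22),(16,18),(15.5,16),(14.2,14),(13,12)]:
    p,_=pose(*a,30,-2,116.7);print(a,(p-p1).round(1));p1=p
E
```

```text
t 7.6 pos [700.  -41.6 386.8] rot [ 3.1414  0.5015 -0.0866] F [-0.84 -0.19 -2.97] M [-0.281 -1.986 -0.023] w 11.9
tilt 28.74 tip u 17.99 h 62.48 | handle u 63.24 h 131.77 yy -2.3 F(u,y,z) 0.8 -0.3 -3.0
-> turn [ 0.0021  0.022  -0.    ] shift [  6.6  -0.2 -33.3]
(16.5, 22) [-0.5  0.  -8. ]
(16, 18) [ 0.5 -0.  -4. ]
(15.5, 16) [ 0.5 -0.  -2. ]
(14.2, 14) [ 1.3 -0.1 -2. ]
(13, 12) [ 1.2 -0.1 -2. ]
```

Call:
arm_command --targets '[[[0.001,0.011,0],[3,0,-8],1],[[0.001,0.011,0],[3.6,0,-11],1],[[0,0,0],[0,0,-9],1],[[0,0,0],[0,0,-5],1],[[0,0,0],[0,0,0],1],[[0,0,0],[0,0,0],1],[[0,0,0],[0,0,0],1]]'

```text
t: 8.3
eef_pos: [0.7069, -0.0425, 0.3528]
ee_rot: [3.141, 0.526, -0.088]
force: [-0.6, -0.8, -3.0]
width: 0.0115
```

Run:
```python
from meas import *
go(16.5,22,30);take('4',['wrist']);rel('wrist4',116.7);cur()
```

```text
t 8.3 pos [706.9 -42.5 352.8] rot [ 3.1413  0.5262 -0.0878] F [-0.59 -0.85 -3.01] M [-0.335 -2.151 -0.045] w 11.5
tilt 30.15 tip u 16.13 h 29.35 | handle u 59.67 h 99.74 yy -2.6 F(u,y,z) 0.5 -0.9 -3.0
-> turn [-0.     -0.0026  0.0012] shift [-0.9  0.7 -7.2]
strip top face 4179 tip edge [13.2 30.9] angle 60.6 len 19.5
  y -40 tip along 8.7
  y 0 tip along 8.75
  y 40 tip along 8.72
nose top h (np.float64(21.08), np.int64(2604)) lip top h (np.float64(27.84), np.int64(401))
lip u [24.9 26.3 28.4]
nose u98 [10.9 11.2]
cleat resid (np.float64(-0.15), np.int64(2460))
t 8.35 pos [706.9 -42.4 352.9] rot [ 3.1415  0.526  -0.0877] F [-1.17  0.01 -3.84] M [-0.295 -2.189  0.047] w 12.0
tilt 30.14 tip u 16.10 h 29.42 | handle u 59.64 h 99.80 yy -2.6 F(u,y,z) 1.2 -0.1 -3.8
```

The model fits to 0.3 mm. Now lowering into the mouth in small steps.

Call:
arm_command --targets '[[[0,0,0],[-0.6,0.5,-2.5],1],[[0,0,0],[-0.5,0,-2.5],1],[[0,0,0],[0,0,-2.4],1],[[0,0,0],[0.3,0,-2],1],[[0,0,0],[0.3,0,-2],1],[[0,0,0],[0,0,0],1],[[0,0,0],[0,0,0],1]]'

```text
t: 9.05
eef_pos: [0.7064, -0.0419, 0.3408]
ee_rot: [3.141, 0.527, -0.088]
force: [0.2, -1.1, -3.0]
width: 0.0119
```

Run:
```python
from meas import *
cur();go(13,12,30)
```

```text
t 9.05 pos [706.4 -41.9 340.8] rot [ 3.1413  0.5272 -0.0878] F [ 0.25 -1.11 -3.01] M [-0.307 -2.167 -0.031] w 11.9
tilt 30.20 tip u 16.92 h 17.39 | handle u 60.39 h 87.82 yy -2.1 F(u,y,z) -0.3 -1.1 -3.0
t 9.05 pos [706.4 -41.9 340.8] rot [ 3.1413  0.5272 -0.0878] F [ 0.25 -1.11 -3.01] M [-0.307 -2.167 -0.031] w 11.9
tilt 30.20 tip u 16.92 h 17.39 | handle u 60.39 h 87.82 yy -2.1 F(u,y,z) -0.3 -1.1 -3.0
-> turn [-0.     -0.0036  0.0012] shift [ 3.2 -0.2 -5.3]
```

Call:
arm_command --targets '[[[0,0,0],[0.6,0,-1.4],1],[[0,0,0],[1,0,-1.4],1],[[0,0,0],[1.1,-0.1,-1.4],1],[[0,0,0],[1.1,-0.1,-1.2],1],[[0,0,0],[0,0,0],1],[[0,0,0],[0,0,0],1],[[0,0,0],[0,0,0],1]]'

```text
t: 9.75
eef_pos: [0.7101, -0.0421, 0.3356]
ee_rot: [3.141, 0.527, -0.088]
force: [-0.5, -0.0, -1.3]
width: 0.0115
```

Run:
```python
from meas import *
cur();take('5',['wrist']);rel('wrist5',116.7);cur()
from sec import *
D9=dmap(9);D0=dmap(0)
# refine path with finer tip grid
path=[]
for deg in [30,28,26,24,22,20,18,16,14,12,10,8,6,4,2,0,-1]:
    th=np.radians(deg);c,s=np.cos(th),np.sin(th);b=[]
    for tu in np.arange(4,15,.5):
        for hh in np.arange(6,14,.5):
            b.append((clr(D9,tu+73*c-39*s,hh+73*s+39*c,th),tu,hh))
    b.sort(reverse=True);print(deg,[tuple(np.round(x,2)) for x in b[:3]])
```

```text
t 9.75 pos [710.1 -42.1 335.6] rot [ 3.1413  0.527  -0.0878] F [-0.5  -0.03 -1.33] M [-0.324 -2.174 -0.003] w 11.5
tilt 30.19 tip u 13.10 h 12.12 | handle u 56.59 h 82.54 yy -2.0 F(u,y,z) 0.5 -0.1 -1.3
strip top face 2893 tip edge [13.  18.8] angle 60.0 len 13.3
  y -40 tip along 5.76
  y 0 tip along 5.57
  y 40 tip along 5.92
nose top h (np.float64(21.05), np.int64(2713)) lip top h (np.float64(27.69), np.int64(357))
lip u [24.8 26.2 28.2]
nose u98 [10.9 11.3]
cleat resid (np.float64(-0.14), np.int64(885))
t 9.8 pos [710.1 -42.1 335.6] rot [ 3.1414  0.5269 -0.0878] F [-0.03 -0.4  -3.45] M [-0.273 -2.154  0.054] w 12.0
tilt 30.19 tip u 13.11 h 12.13 | handle u 56.59 h 82.55 yy -2.0 F(u,y,z) -0.0 -0.4 -3.4
30 [(np.float64(2.25), np.float64(13.0), np.float64(10.5)), (np.float64(2.24), np.float64(12.5), np.float64(10.0)), (np.float64(2.14), np.float64(13.0), np.float64(11.0))]
28 [(np.float64(2.14), np.float64(12.0), np.float64(9.5)), (np.float64(2.02), np.float64(12.0), np.float64(10.0)), (np.float64(2.0), np.float64(12.5), np.float64(10.5))]
26 [(np.float64(2.02), np.float64(11.5), np.
[... 1737 characters left out ...]
loat64(1.75), np.float64(7.0), np.float64(8.0))]
4 [(np.float64(2.0), np.float64(6.5), np.float64(8.5)), (np.float64(1.8), np.float64(6.5), np.float64(9.0)), (np.float64(1.75), np.float64(7.0), np.float64(9.5))]
2 [(np.float64(1.9), np.float64(6.0), np.float64(9.0)), (np.float64(1.75), np.float64(6.5), np.float64(9.5)), (np.float64(1.75), np.float64(6.5), np.float64(9.0))]
0 [(np.float64(2.5), np.float64(5.5), np.float64(8.0)), (np.float64(2.5), np.float64(5.5), np.float64(7.5)), (np.float64(2.5), np.float64(5.5), np.float64(7.0))]
-1 [(np.float64(2.0), np.float64(5.5), np.float64(9.0)), (np.float64(2.0), np.float64(5.5), np.float64(8.5)), (np.float64(2.0), np.float64(5.5), np.float64(8.0))]
```

Strip is in the mouth, contact-free. The planned swing moves the tip along u≈5.7+0.23·deg, h≈9.5. Computing the steps.

```bash
cat >> tgt.py <<'E'
def rows(path,yy=-2,F=116.7,cmd=None):
    s=cur(F)
    p0=s['eef_pos']*1000
    R0=R.from_euler('xyz',s['ee_rot'])
    for (tu,th,deg) in path:
        p,_=pose(tu,th,deg,yy,F);Rt=R.from_euler('z',YAW)*R.from_euler('y',np.radians(deg))*R.from_euler('x',np.pi)
        print((tu,th,deg),(Rt*R0.inv()).as_rotvec().round(4).tolist(),(p-p0).round(1).tolist());p0,R0=p,Rt
E
python3 - <<'E'
from tgt import *
rows([(12.5,10,30)]+[(5.7+.23*d,9.5,d) for d in [28,26,24,22,20,18,16]])
E
```

```text
t 9.8 pos [710.1 -42.1 335.6] rot [ 3.1414  0.5269 -0.0878] F [-0.03 -0.4  -3.45] M [-0.273 -2.154  0.054] w 12.0
tilt 30.19 tip u 13.11 h 12.13 | handle u 56.59 h 82.55 yy -2.0 F(u,y,z) -0.0 -0.4 -3.4
(12.5, 10, 30) [-0.0001, -0.0033, 0.0012] [-0.1, -0.0, -2.0]
(12.14, 9.5, 28) [-0.003, -0.0348, 0.0] [-6.9, 0.6, 0.7]
(11.68, 9.5, 26) [-0.003, -0.0348, 0.0] [-6.8, 0.6, 0.9]
(11.22, 9.5, 24) [-0.003, -0.0348, 0.0] [-6.8, 0.6, 0.7]
(10.760000000000002, 9.5, 22) [-0.003, -0.0348, 0.0] [-6.8, 0.6, 0.4]
(10.3, 9.5, 20) [-0.003, -0.0348, 0.0] [-6.9, 0.6, 0.2]
(9.84, 9.5, 18) [-0.003, -0.0348, -0.0] [-6.9, 0.6, -0.1]
(9.38, 9.5, 16) [-0.003, -0.0348, 0.0] [-6.8, 0.6, -0.3]
```

Call:
arm_command --targets '[[[0,0,0],[0,0,-1],1],[[0,-0.003,0.001],[-0.1,0,-1],1],[[-0.0015,-0.0174,0],[-3.4,0.3,0.3],1],[[-0.0015,-0.0174,0],[-3.5,0.3,0.4],1],[[-0.0015,-0.0174,0],[-3.4,0.3,0.4],1],[[-0.0015,-0.0174,0],[-3.4,0.3,0.5],1],[[0,0,0],[0,0,0],1],[[0,0,0],[0,0,0],1]]'

```text
t: 10.6
eef_pos: [0.6961, -0.0408, 0.3356]
ee_rot: [-3.141, 0.454, -0.086]
force: [0.4, 0.6, -3.4]
width: 0.0117
```

Run:
```python
from tgt import *
rows([(5.7+.23*d,9.5,d) for d in [24,22,20,18]])
```

```text
t 10.6 pos [696.1 -40.8 335.6] rot [-3.1414  0.4537 -0.0864] F [ 0.39  0.61 -3.4 ] M [-0.308 -1.846  0.03 ] w 11.7
tilt 25.99 tip u 11.92 h 9.93 | handle u 60.45 h 76.98 yy -1.9 F(u,y,z) -0.3 0.6 -3.4
(11.22, 9.5, 24) [-0.0032, -0.0346, -0.0] [-6.6, 0.4, 0.2]
(10.760000000000002, 9.5, 22) [-0.003, -0.0348, 0.0] [-6.8, 0.6, 0.4]
(10.3, 9.5, 20) [-0.003, -0.0348, 0.0] [-6.9, 0.6, 0.2]
(9.84, 9.5, 18) [-0.003, -0.0348, -0.0] [-6.9, 0.6, -0.1]
```

No contact so far: z-force equals the bin's weight. Continuing the swing.

Call:
arm_command --targets '[[[-0.0015,-0.0174,0],[-3.3,0.2,0.1],1],[[-0.0015,-0.0174,0],[-3.3,0.2,0.1],1],[[-0.0015,-0.0174,0],[-3.4,0.3,0.2],1],[[-0.0015,-0.0174,0],[-3.4,0.3,0.2],1],[[-0.0015,-0.0174,0],[-3.4,0.3,0.1],1],[[-0.0015,-0.0174,0],[-3.5,0.3,0.1],1],[[0,0,0],[0,0,0],1],[[0,0,0],[0,0,0],1]]'

```text
t: 11.4
eef_pos: [0.6759, -0.0393, 0.3362]
ee_rot: [-3.141, 0.349, -0.087]
force: [-0.8, 0.0, -2.8]
width: 0.0118
```

Run:
```python
from tgt import *
rows([(5.7+.23*d,9.3,d) for d in [18,16,14,12]])
```

```text
t 11.4 pos [675.9 -39.3 336.2] rot [-3.1414  0.3492 -0.0865] F [-0.77  0.04 -2.81] M [-0.214 -1.422  0.015] w 11.8
tilt 20.01 tip u 10.29 h 9.23 | handle u 65.55 h 70.85 yy -2.0 F(u,y,z) 0.8 -0.0 -2.8
(9.84, 9.3, 18) [-0.0032, -0.0349, 0.0001] [-6.9, 0.6, -0.0]
(9.38, 9.3, 16) [-0.003, -0.0348, 0.0] [-6.8, 0.6, -0.3]
(8.92, 9.3, 14) [-0.003, -0.0348, 0.0] [-6.8, 0.6, -0.6]
(8.46, 9.3, 12) [-0.003, -0.0348, 0.0] [-6.8, 0.6, -0.9]
```

Call:
arm_command --targets '[[[-0.0015,-0.0174,0],[-3.4,0.3,0],1],[[-0.0015,-0.0174,0],[-3.5,0.3,0],1],[[-0.0015,-0.0174,0],[-3.4,0.3,-0.1],1],[[-0.0015,-0.0174,0],[-3.4,0.3,-0.2],1],[[-0.0015,-0.0174,0],[-3.4,0.3,-0.3],1],[[-0.0015,-0.0174,0],[-3.4,0.3,-0.3],1],[[0,0,0],[0,0,0],1],[[0,0,0],[0,0,0],1]]'

```text
t: 12.2
eef_pos: [0.6554, -0.0375, 0.3353]
ee_rot: [-3.141, 0.244, -0.086]
force: [-0.2, 0.1, -2.4]
width: 0.0117
```

Run:
```python
from tgt import *
rows([(5.9+.23*d,9.4,d) for d in [12,10,8,6,4]])
from meas import *
take('6',['wrist','scene']);rel('wrist6',116.7);crop('scene6',220,100,350,260,3.6,'pics/c6.png')
from sec import *
D0=dmap(0)
for d in [14,12,10,8,6,5,4,3,2,1,0]:
    th=np.radians(d);c,s=np.cos(th),np.sin(th);tu,hh=5.9+.23*d,9.4;print(d,clr(D0,tu+73*c-39*s,hh+73*s+39*c,th,True)[::2])
```

```text
t 12.2 pos [655.4 -37.5 335.3] rot [-3.1413  0.2444 -0.0864] F [-0.15  0.07 -2.38] M [-0.188 -0.934  0.007] w 11.7
tilt 14.00 tip u 8.85 h 9.35 | handle u 70.24 h 64.85 yy -2.0 F(u,y,z) 0.2 0.1 -2.4
(8.66, 9.4, 12) [-0.0033, -0.0348, -0.0] [-7.1, 0.6, -0.8]
(8.200000000000001, 9.4, 10) [-0.003, -0.0348, 0.0] [-6.8, 0.6, -1.1]
(7.74, 9.4, 8) [-0.003, -0.0348, 0.0] [-6.7, 0.6, -1.4]
(7.28, 9.4, 6) [-0.003, -0.0348, -0.0] [-6.7, 0.6, -1.6]
(6.82, 9.4, 4) [-0.003, -0.0348, 0.0] [-6.6, 0.6, -1.9]
strip top face 2288 tip edge [12.5 17.6] angle 44.1 len 10.7
  y -40 tip along 4.69
  y 0 tip along 4.51
  y 40 tip along 4.49
nose top h (np.float64(21.08), np.int64(3489)) lip top h (np.float64(27.87), np.int64(438))
lip u [25.1 26.5 28.2]
nose u98 [10.7 11.1]
cleat resid (np.float64(-0.08), np.int64(1462))
14 (np.float64(1.75), array([23.1444617 , 23.42156981]))
12 (np.float64(1.75), array([23.16526411, 22.92358159]))
10 (np.float64(1.75), array([23.16839408, 22.40911697]))
8 (np.float64(1.6007810593582121), array([12.12147681, 16.65715402]))
6 (np.float64(0.5), array([ 19.60335918, -36.0981388 ]))
5 (np.float64(-0.75), array([ 18.61455215, -36.73058664]))
4 (np.float64(-1.5), array([ 17.87481198, -41.17427391]))
3 (np.float64(-2.75), array([ 16.60444681, -38.38210881]))
2 (np.float64(-3.75), array([ 15.61333178, -40.67793988]))
1 (np.float64(-4.75), array([ 14.54510905, -42.96111095]))
0 (np.float64(-5.75), array([ 13.4, -43.1]))
```

View pics/c6.png

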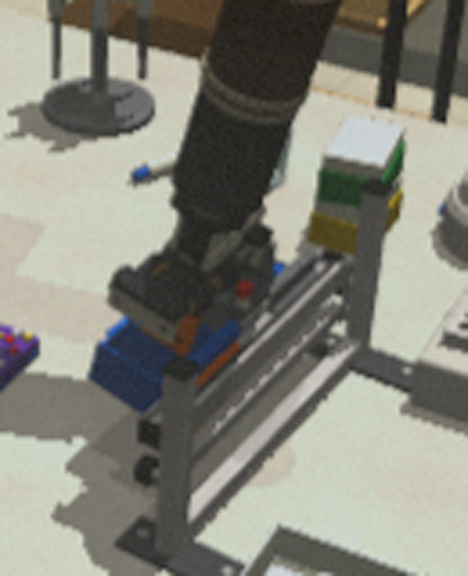

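View pics/wrist6.png

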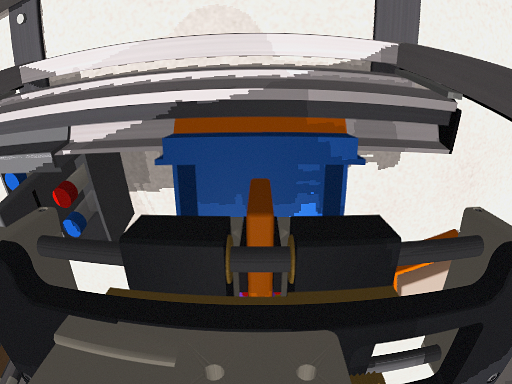

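Call:
arm_command --targets '[[[-0.0015,-0.0174,0],[-3.5,0.3,-0.4],1],[[-0.0015,-0.0174,0],[-3.5,0.3,-0.4],1],[[-0.0015,-0.0174,0],[-3.4,0.3,-0.5],1],[[-0.0015,-0.0174,0],[-3.4,0.3,-0.6],1],[[-0.0015,-0.0174,0],[-3.4,0.3,-0.7],1],[[-0.0015,-0.0174,0],[-3.4,0.3,-0.7],1],[[0,0,0],[0,0,0],1],[[0,0,0],[0,0,0],1]]'

```text
t: 13.1
eef_pos: [0.6348, -0.0356, 0.3319]
ee_rot: [-3.141, 0.14, -0.086]
force: [-0.9, 0.2, -3.3]
width: 0.0118
```

Run:
```python
from tgt import *
rows([(5.9+.23*d,9.6,d) for d in [6,4,2,0,-1]])
```

```text
t 13.1 pos [634.8 -35.6 331.9] rot [-3.1412  0.1397 -0.0864] F [-0.87  0.22 -3.28] M [-0.125 -0.525 -0.053] w 11.8
tilt 8.00 tip u 7.79 h 9.30 | handle u 74.65 h 58.08 yy -1.9 F(u,y,z) 0.9 0.1 -3.3
(7.28, 9.6, 6) [-0.0034, -0.0348, -0.0001] [-6.6, 0.5, -1.3]
(6.82, 9.6, 4) [-0.003, -0.0348, 0.0] [-6.6, 0.6, -1.9]
(6.36, 9.6, 2) [-0.003, -0.0348, 0.0] [-6.5, 0.6, -2.1]
(5.9, 9.6, 0) [-0.003, -0.0348, 0.0] [-6.5, 0.5, -2.4]
(5.67, 9.6, -1) [-0.0015, -0.0174, -0.0] [-3.2, 0.3, -1.3]
```

Call:
arm_command --targets '[[[-0.0015,-0.0174,0],[-3.3,0.3,-0.6],1],[[-0.0015,-0.0174,0],[-3.3,0.3,-0.7],1],[[-0.0015,-0.0174,0],[-3.3,0.3,-0.9],1],[[-0.0015,-0.0174,0],[-3.3,0.3,-1],1],[[0,0,0],[0,0,0],1],[[0,0,0],[0,0,0],1]]'

```text
t: 13.7
eef_pos: [0.6207, -0.0345, 0.3283]
ee_rot: [-3.141, 0.071, -0.087]
force: [-4.6, 0.1, -1.8]
width: 0.0117
```

Run:
```python
from tgt import *
rows([(5.9+.23*d,9.8,d) for d in [2,0,-1]])
```

```text
t 13.7 pos [620.7 -34.5 328.3] rot [-3.1414  0.0714 -0.0866] F [-4.63  0.11 -1.81] M [0.13  1.832 0.018] w 11.7
tilt 4.09 tip u 7.97 h 9.01 | handle u 78.00 h 53.12 yy -2.0 F(u,y,z) 4.6 -0.3 -1.8
(6.36, 9.8, 2) [-0.0033, -0.0363, 0.0001] [-5.7, 0.5, -1.4]
(5.9, 9.8, 0) [-0.003, -0.0348, 0.0] [-6.5, 0.5, -2.4]
(5.67, 9.8, -1) [-0.0015, -0.0174, -0.0] [-3.2, 0.3, -1.3]
```

Bar contact is felt: 4.6 N towards the robot, as expected for the spring. Continuing to about 1°.

Call:
arm_command --targets '[[[-0.0015,-0.0174,0],[-2.9,0.3,-0.6],1],[[-0.0015,-0.0174,0],[-2.9,0.3,-0.7],1],[[-0.0015,-0.0174,0],[-3.2,0.3,-1.1],1],[[0,0,0],[0,0,0],1],[[0,0,0],[0,0,0],1]]'

```text
t: 14.2
eef_pos: [0.6116, -0.0337, 0.3256]
ee_rot: [-3.142, 0.019, -0.087]
force: [-5.6, -0.0, -2.1]
width: 0.0114
```

Run:
```python
from tgt import *
rows([(5.9,10,0),(5.7,10,-1),(5.4,10,-2)])
from meas import *
take('7',['wrist','side','scene']);rel('wrist7',116.7)
crop('side7',150,130,290,260,4.5,'pics/s7.png');crop('scene7',220,120,350,260,4,'pics/c7.png')
im,P=wcloud('wrist7');hsv=cv2.cvtColor(im,cv2.COLOR_RGB2HSV);bl=cv2.inRange(hsv,(100,120,40),(125,255,255))>0
d=P*1000-B;u=-(d@xr);yy=d@yr;z=d[...,2];m=bl&(abs(yy)<60)&(u<130)&(u>10)
for lo in range(20,60,4):
    k=m&(u>=lo)&(u<lo+4)
    if k.sum()>10: print(lo,k.sum(),np.percentile(z[k],[5,50,95]).round(1))
```

```text
t 14.2 pos [611.6 -33.7 325.6] rot [-3.1416  0.019  -0.0868] F [-5.58 -0.04 -2.15] M [0.17  2.699 0.028] w 11.4
tilt 1.09 tip u 6.60 h 9.58 | handle u 78.85 h 49.96 yy -2.0 F(u,y,z) 5.6 -0.5 -2.1
(5.9, 10, 0) [-0.0017, -0.0189, 0.0003] [-3.1, 0.2, -0.9]
(5.7, 10, -1) [-0.0015, -0.0174, -0.0] [-3.2, 0.3, -1.3]
(5.4, 10, -2) [-0.0015, -0.0174, 0.0] [-3.1, 0.3, -1.3]
strip top face 2449 tip edge [11.7 16.4] angle 31.7 len 12.7
  y -40 tip along 5.11
  y 0 tip along 5.21
  y 40 tip along 5.17
nose top h (np.float64(21.16), np.int64(3581)) lip top h (np.float64(28.19), np.int64(419))
lip u [20.3 26.5 28.2]
nose u98 [10.8 11.1]
cleat resid (np.float64(-0.06), np.int64(1882))
20 2068 [143.3 158.9 160.2]
24 1529 [158.2 159.3 160.3]
28 1566 [158.3 159.4 160.4]
32 674 [158.4 159.4 160.4]
36 38 [217.4 217.9 218.6]
40 95 [122.8 128.5 129.6]
44 183 [107.7 127.8 129.5]
48 228 [ 93.6 120.4 129.4]
52 741 [ 75.8  77.2 128.6]
56 852 [ 76.   77.2 128.3]
```

View pics/s7.png

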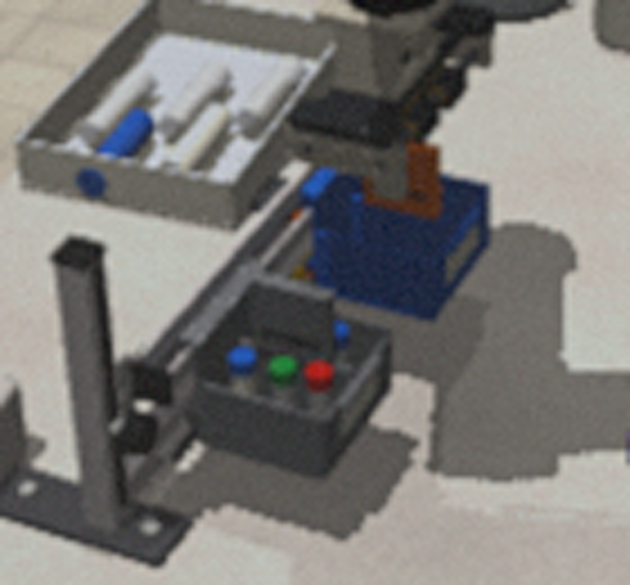

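View pics/wrist7.png

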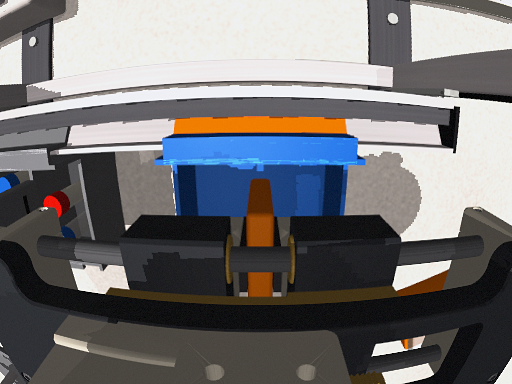

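The bin is at about 1°, 49.5 mm over F, with no slip in the grip (flange almost level). Finishing the swing to level.

Call:
arm_command --targets '[[[-0.0009,-0.01,0],[-1.6,0.1,-0.5],1],[[-0.0009,-0.01,0],[-1.6,0.1,-0.5],1],[[0,0,0],[0,0,0],1],[[0,0,0],[0,0,0],1],[[0,0,0],[0,0,0],1]]'

```text
t: 14.85
eef_pos: [0.6084, -0.0334, 0.3244]
ee_rot: [-3.142, -0.001, -0.087]
force: [-6.7, 0.5, -1.4]
width: 0.0116
```

```bash
cat > lev.py <<'E'
from meas import *
def lev(n):
    im,P=wcloud(n);hsv=cv2.cvtColor(im,cv2.COLOR_RGB2HSV);bl=cv2.inRange(hsv,(100,120,40),(125,255,255))>0
    d=P*1000-B;u=-(d@xr);yy=d@yr;z=d[...,2]-116.7;m=bl&(abs(yy)<60)&(u<36)&(u>21)&(z>30)&(z<60)
    if m.sum()>20:
        f=np.polyfit(u[m]-30,z[m],1);print('flange h at u30 %.2f tilt %.2f'%(f[1],np.degrees(np.arctan(f[0]))),'u edge',np.percentile(u[m],[1,99]).round(1),'handle h',(f[1]+6).round(1))
        f=np.polyfit(yy[m],z[m],1);print('roll deg',np.degrees(f[0]).round(2),'y range',np.percentile(yy[m],[1,99]).round(1))
E
python3 - <<'E'
from lev import *
cur();take('8',['wrist']);rel('wrist8',116.7);lev('wrist7');lev('wrist8');cur()
E
```

```text
t 14.85 pos [608.4 -33.4 324.4] rot [-3.1416e+00 -5.0000e-04 -8.6900e-02] F [-6.73  0.48 -1.41] M [ 0.404  3.004 -0.044] w 11.6
tilt -0.03 tip u 5.92 h 9.75 | handle u 78.95 h 48.71 yy -1.9 F(u,y,z) 6.7 -0.1 -1.4
strip top face 2316 tip edge [11.7 16.7] angle 31.4 len 12.3
  y -40 tip along 4.82
  y 0 tip along 4.92
  y 40 tip along 4.71
nose top h (np.float64(21.16), np.int64(3575)) lip top h (np.float64(28.08), np.int64(430))
lip u [25.2 26.8 28.4]
nose u98 [10.9 11.2]
cleat resid (np.float64(-0.07), np.int64(1868))
flange h at u30 42.61 tilt 0.74 u edge [21.2 33.6] handle h 48.6
roll deg 0.04 y range [-52.7  50. ]
flange h at u30 42.28 tilt -0.69 u edge [21.2 33.6] handle h 48.3
roll deg 0.05 y range [-52.7  50.4]
t 14.9 pos [608.4 -33.5 324.4] rot [-3.1415e+00 -5.0000e-04 -8.7000e-02] F [-6.71  0.35 -2.92] M [0.393 3.059 0.   ] w 11.4
tilt -0.03 tip u 5.92 h 9.71 | handle u 78.94 h 48.67 yy -2.0 F(u,y,z) 6.7 -0.2 -2.9
```

Level with the tongue behind the ledge: the bar pushes 6.7 N, which fits 5.6 mm of travel. Releasing here could let the bar kick the tongue forward before it falls. I'll lower it gently while held until it is seated.

Call:
arm_command --targets '[[[0,0,0],[0,0,-0.8],1],[[0,0,0],[0,0,-0.8],1],[[0,0,0],[0,0,-0.8],1],[[0,0,0],[0,0,-0.8],1],[[0,0,0],[0,0,0],1],[[0,0,0],[0,0,0],1]]'

```text
t: 15.5
eef_pos: [0.6086, -0.0335, 0.3216]
ee_rot: [3.142, -0.001, -0.087]
force: [-6.5, 0.6, 0.0]
width: 0.0114
```

Run:
```python
from lev import *
cur();take('9',['wrist']);lev('wrist9')
```

```text
t 15.5 pos [608.6 -33.5 321.6] rot [ 3.1416e+00 -1.3000e-03 -8.6900e-02] F [-6.51  0.62  0.05] M [0.223 3.029 0.031] w 11.4
tilt -0.07 tip u 5.57 h 6.98 | handle u 78.62 h 45.89 yy -2.0 F(u,y,z) 6.5 0.1 0.0
flange h at u30 39.53 tilt -0.41 u edge [21.1 33.3] handle h 45.5
roll deg 0.03 y range [-52.9  50.3]
```

Call:
arm_command --targets '[[[0,0,0],[-0.2,0,-0.7],1],[[0,0,0],[-0.2,0,-0.7],1],[[0,0,0],[0,0,0],1],[[0,0,0],[0,0,0],1]]'

```text
t: 15.95
eef_pos: [0.6082, -0.0335, 0.3202]
ee_rot: [-3.142, -0.001, -0.087]
force: [-7.0, -0.4, 0.2]
width: 0.0113
```

Run:
```python
from lev import *
cur();take('10',['wrist']);lev('wrist10')
```

```text
t 15.95 pos [608.2 -33.5 320.2] rot [-3.1416e+00 -1.5000e-03 -8.6900e-02] F [-7.02 -0.39  0.19] M [0.163 2.981 0.056] w 11.3
tilt -0.08 tip u 5.89 h 5.64 | handle u 78.95 h 44.53 yy -2.1 F(u,y,z) 7.0 -1.0 0.2
flange h at u30 38.18 tilt -0.39 u edge [21.2 33.6] handle h 44.2
roll deg 0.03 y range [-52.6  50. ]
```

Call:
arm_command --targets '[[[0,0,0],[-0.8,0.1,-0.3],1],[[0,0,0],[-0.8,0.1,-0.3],1],[[0,0,0],[0,0,0],1],[[0,0,0],[0,0,0],1]]'

```text
t: 16.4
eef_pos: [0.6067, -0.0333, 0.3197]
ee_rot: [3.142, -0.002, -0.087]
force: [-6.3, 0.2, -0.4]
width: 0.0117
```

Run:
```python
from lev import *
cur();take('11',['wrist']);lev('wrist11')
```

```text
t 16.4 pos [606.7 -33.3 319.7] rot [ 3.1416e+00 -1.8000e-03 -8.6800e-02] F [-6.33  0.21 -0.37] M [0.094 2.698 0.02 ] w 11.7
tilt -0.10 tip u 7.33 h 5.13 | handle u 80.41 h 43.99 yy -2.0 F(u,y,z) 6.3 -0.3 -0.4
flange h at u30 37.63 tilt 6.02 u edge [21.2 35. ] handle h 43.6
roll deg -0.01 y range [-51.8  49.5]
```

Seated at u 80.4, h 43.8, within the hung range (77–81, 43–45). Releasing.

Call:
arm_command --targets '[[[0,0,0],[0,0,0],0.7],[[0,0,0],[0,0,0],0.7],[[0,0,0],[0,0,0],0.7],[[0,0,0],[0,0,0],0.7],[[0,0,0],[0,0,0],0.7]]'

```text
t: 16.95
eef_pos: [0.6077, -0.0332, 0.3201]
ee_rot: [-3.141, -0.003, -0.087]
force: [0.9, -0.4, 0.9]
width: 0.0261
```

Run:
```python
from lev import *
cur();take('12',['wrist']);lev('wrist12')
```

```text
t 16.95 pos [607.7 -33.2 320.1] rot [-3.1411 -0.0034 -0.0865] F [ 0.86 -0.39  0.9 ] M [-0.129  0.166 -0.029] w 26.1
tilt -0.20 tip u 6.01 h 5.68 | handle u 79.15 h 44.43 yy -1.7 F(u,y,z) -0.9 -0.3 0.9
flange h at u30 36.98 tilt 2.72 u edge [22.3 35.9] handle h 43.0
roll deg 0.02 y range [-51.2  49.5]
```

View pics/wrist12.png

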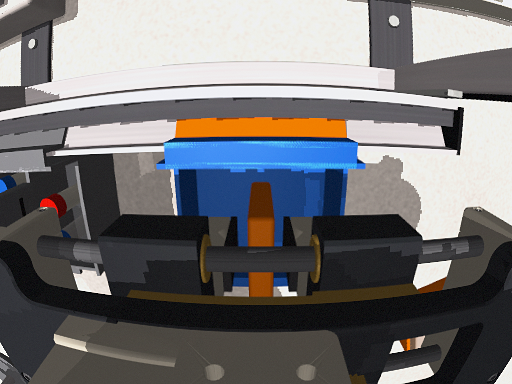

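The bin stays on the rail, fingers clear of the handle. Opening a bit more and withdrawing straight up.

Call:
arm_command --targets '[[[0,0,0],[0,0,0],0.4],[[0,0,0],[0,0,0],0.4],[[0,0,0],[0,0,5],0.4],[[0,0,0],[0,0,15],0.4],[[0,0,0],[0,0,25],0.4],[[0,0,0],[0,0,40],0.4],[[0,0,0],[0,0,40],0.4],[[0,0,0],[0,0,30],0.4]]'

```text
t: 17.8
eef_pos: [0.6075, -0.0334, 0.4783]
ee_rot: [-3.141, -0.005, -0.086]
force: [1.6, -0.4, 0.8]
width: 0.0526
```

Call:
arm_command --targets '[[[0,0,0],[-30,0,0],0.4],[[0,0,0],[-40,0,0],0.4],[[0,0,0],[-40,0,0],0.4],[[0,0,0],[-20,0,0],0.4],[[0,0,0],[0,0,0],0.4],[[0,0,0],[0,0,0],0.4]]'

```text
t: 18.4
eef_pos: [0.4773, -0.0332, 0.4759]
ee_rot: [-3.141, -0.005, -0.086]
force: [0.1, 0.3, 0.4]
width: 0.0525
```

Run:
```python
from lev import *
cur();take('13',['wrist','side','scene']);lev('wrist13')
crop('side13',150,130,290,260,4.5,'pics/s13.png');crop('scene13',200,120,350,270,4,'pics/c13.png')
im,P=wcloud('wrist13');hsv=cv2.cvtColor(im,cv2.COLOR_RGB2HSV)
d=P*1000-B;u=-(d@xr);yy=d@yr;h=d[...,2]-116.7
og=(cv2.inRange(hsv,(5,140,50),(20,255,255))>0)
m=og&(abs(yy)<20)&(u>45)&(u<125)&(h>55)&(h<80)
print('handle top',m.sum(),'u',np.percentile(u[m],[2,98]).round(1),'tilt',np.degrees(np.arctan(np.polyfit(u[m],h[m],1)[0])).round(2),'h med',np.median(h[m]).round(1),'y',np.median(yy[m]).round(1))
bl=cv2.inRange(hsv,(100,120,40),(125,255,255))>0
m=bl&(abs(yy)<58)&(u>25)&(u<140)
for a,b in [(20,42),]:
    k=m&(h>30)&(h<42);f=np.polyfit(u[k],h[k],1);print('flange',k.sum(),np.percentile(u[k],[2,98]).round(1),np.median(h[k]).round(2),np.degrees(f[0]).round(2))
k=m&(h>0)&(h<16)&(abs(yy)>45)
if k.sum()>20: f=np.polyfit(u[k],h[k],1);print('side wall top',k.sum(),np.percentile(u[k],[2,98]).round(1),'tilt',np.degrees(f[0]).round(2))
```

```text
t 18.4 pos [477.3 -33.2 475.9] rot [-3.1406 -0.0045 -0.0861] F [0.12 0.28 0.39] M [-0.047  0.105 -0.007] w 52.5
tilt -0.26 tip u 135.73 h 161.55 | handle u 208.91 h 200.22 yy -12.8 F(u,y,z) -0.1 0.3 0.4
flange h at u30 37.11 tilt -3.81 u edge [23.  35.9] handle h 43.1
roll deg -0.06 y range [-50.9  50.1]
handle top 798 u [ 53.2 110.6] tilt -0.15 h med 66.1 y -1.3
flange 1198 [25.3 36.6] 37.13 -8.4
side wall top 582 [ 35.9 128. ] tilt -1.41
```

View pics/s13.png

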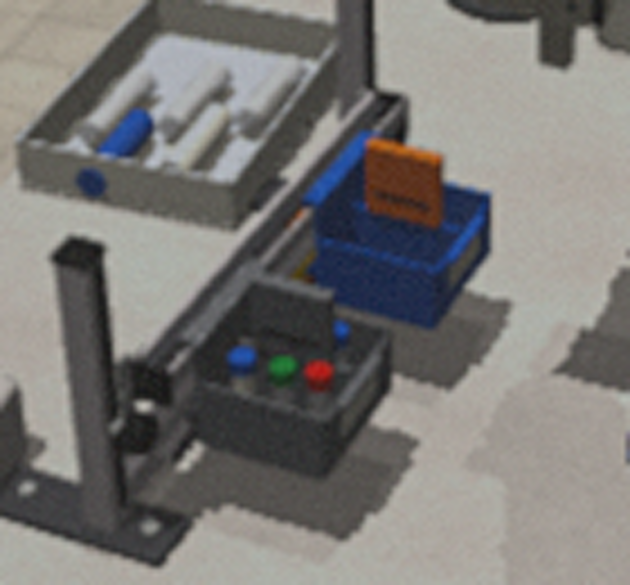

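View pics/wrist13.png

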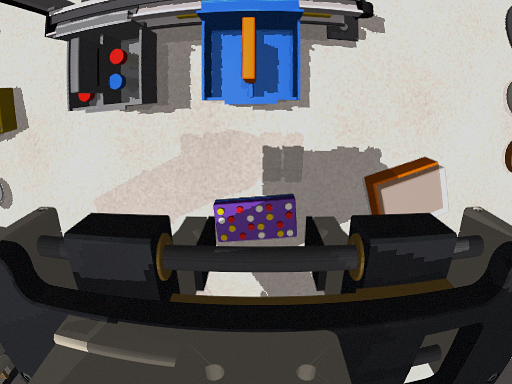

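View pics/c13.png

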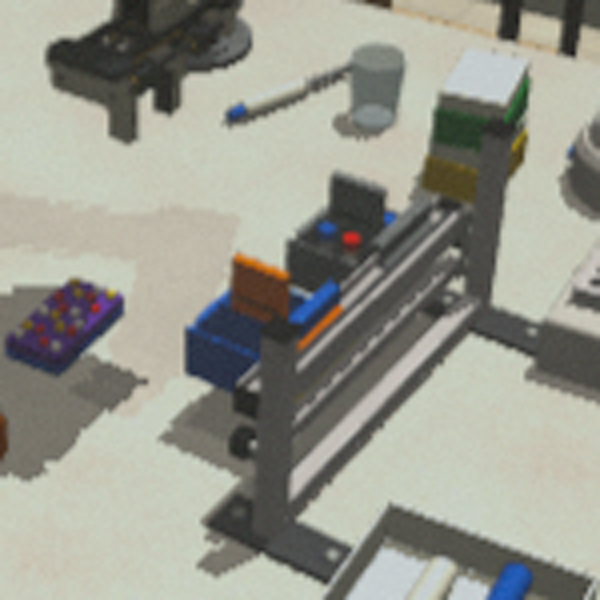

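Run:
```python
from lev import *
for n in ['side13','scene13']:
    im,P=cloud(n);hsv=cv2.cvtColor(im,cv2.COLOR_RGB2HSV);d=P*1000-B;u=-(d@xr);yy=d@yr;z=d[...,2]
    for nm,k in [('blue bin handle',(abs(yy)<30)),('grey bin handle',(abs(yy-186)<30))]:
        m=k&(u>45)&(u<115)&(z>165)&(z<200);print(n,nm,m.sum(),'top z',np.percentile(z[m],95).round(1),'u',np.percentile(u[m],[2,98]).round(1),'y',np.median(yy[m]).round(1))
for a,b in [('side0','side13'),('scene0','scene13')]:
    A=load(a)[1];Bd=load(b)[1];df=(abs(A-Bd)>.012)&(A>0)&(Bd>0)
    k,l,s,c=cv2.connectedComponentsWithStats(cv2.morphologyEx(df.astype(np.uint8),cv2.MORPH_OPEN,np.ones((3,3))))
    print(b,[s[i].tolist() for i in range(1,k) if s[i,4]>12])
```

```text
side13 blue bin handle 105 top z 184.3 u [ 52.8 110.2] y 2.7
side13 grey bin handle 122 top z 184.6 u [ 52.4 109.7] y 185.9
scene13 blue bin handle 83 top z 184.3 u [ 52.4 110.3] y -7.5
scene13 grey bin handle 71 top z 185.1 u [ 53.7 110.2] y 175.5
side13 [[152, 1, 5, 4, 17], [159, 0, 5, 6, 25], [203, 0, 4, 5, 16], [254, 0, 258, 260, 37071], [113, 8, 4, 5, 19], [195, 19, 7, 4, 27], [160, 20, 5, 5, 19], [128, 23, 5, 4, 19], [151, 29, 5, 3, 15], [182, 32, 7, 5, 30], [200, 32, 6, 7, 27], [210, 35, 7, 7, 30], [190, 40, 3, 5, 15], [158, 43, 6, 7, 31], [93, 52, 5, 3, 15], [143, 53, 6, 9, 30], [165, 56, 7, 9, 37], [180, 62, 4, 5, 18], [160, 73, 5, 3, 15], [175, 77, 5, 4, 19], [199, 93, 4, 4, 14], [206, 94, 6, 5, 20], [112, 100, 7, 8, 34], [129, 101, 3, 6, 18], [187, 113, 4, 6, 21], [107, 119, 7, 6, 25], [81, 122, 4, 4, 15], [120, 130, 4, 4, 15], [218, 159, 41, 44, 1260], [228, 255, 52, 53, 1708]]
scene13 [[8, 0, 254, 248, 24644], [256, 0, 4, 4, 13], [301, 5, 4, 4, 16], [323, 8, 3, 5, 15], [367, 16, 5, 3, 15], [373, 21, 6, 4, 19], [415, 21, 5, 3, 15], [350, 25, 5, 6, 23], [391, 34, 8, 4, 28], [309, 52, 5, 3, 15], [280, 59, 4, 4, 15], [344, 59, 11, 6, 43], [186, 73, 4, 5, 18], [389, 72, 4, 5, 17], [338, 74, 6, 13, 46], [358, 75, 5, 4, 17], [381, 77, 3, 6, 18], [192, 80, 8, 5, 31], [458, 84, 6, 4, 18], [490, 86, 5, 4, 16], [362, 89, 3, 5, 15], [383, 89, 7, 6, 28], [403, 91, 4, 4, 15], [189, 93, 5, 3, 15], [447, 92, 6, 6, 23], [354, 97, 5, 4, 18], [409, 98, 4, 4, 16], [363, 103, 3, 5, 15], [440, 109, 4, 4, 14], [370, 110, 8, 7, 35], [389, 110, 4, 4, 14], [379, 113, 3, 5, 15], [380, 118, 14, 7, 53], [402, 127, 7, 7, 32], [424, 129, 5, 5, 22], [447, 129, 6, 7, 27], [422, 137, 4, 4, 16], [474, 144, 6, 3, 18], [250, 146, 33, 29, 626], [488, 158, 8, 6, 25], [504, 160, 8, 6, 31], [246, 183, 37, 34, 575], [429, 198, 4, 4, 14]]
```

The blue bin hangs within about 0.5–1 mm of the grey bin's height and depth. On the bench only the bin and the arm have changed. Handing in.

```bash
python3 -c "
from station import *
print(job_done())"
```

```text
the job is handed in; nothing more can be done
None
```

The blue bin is hanging level in the free bay beside the grey bin, and I handed the job in at about 18.5 s; no verdict was reported.

**What I did:**
- I gripped the bin by its handle and tilted its front up 29–30°.
- I put the strip in over the lip and under the nose, with F found at about 117 mm over the bench.
- I swung it level until the heel pushed the sprung bar back (about 6.7 N felt, roughly 5.6 mm of travel).
- I lowered it about 4.5 mm while still holding it, because releasing it while raised could have let the bar kick the heel forward. Only the last 1 mm or so was a free drop on release. The largest force I read was about 7 N.

**Last checks:**
- **Level and seated:** the handle top is level to 0.15°, and the handle point is at h 43.1 mm, within the hung range of 43–45 mm. It matches the grey bin's height within 0.3–0.8 mm and its depth within about 1 mm.
- **Heel lock:** I inferred this from the height and level, as the cameras cannot see the tongue itself. I did not measure the bar's final travel.
- **Checks that disagreed:**
  - The wrist camera put the handle at about u 82 mm, slightly past the stated 77–81 mm, but the grey bin measured the same in the other two cameras.
  - Slopes fitted to the bin's flange and side walls gave scattered angles (1–8°). I put these down to stray edge pixels and relied on the handle top and the match with the grey bin.
- **Other objects:** before and after depth pictures showed changes only at the bin's old and new places, where the arm had been, and small specks I took for noise.

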